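Feel out the lifter insert's blind hole and hold it hole-up

TASK

The lifter insert on the parallel block has a blind hole in only one of its two ends, and that bore is to be polished next. Pick the insert up, make sure of the hole by sliding it well onto the level gauge pin, then draw it off, turn it so that the hole points straight up, and finish while still holding it so, still, well clear above everything on the bench. Do not disturb the three abrasive wheels and the scraper.

Things in the scene. Friction and masses are not known exactly. Their poses are not given: they have to be found in the camera images.
- insert_center (a point): centre of the lifter insert, a plain bright hardened steel block 56 mm long, 34 x 34 mm section, about 0.44 kg, loose, lying level on the parallel block, centre 33 mm above the bench. x axis: along its length to the end with the blind hole; the other end is solid. z: up at the start. The hole faces anywhere from the robot's left, through away from the robot, to its right
- hole_mouth (a point): centre of the mouth of the blind hole (18 mm across, 30 mm deep, on the insert's centre line, bottom closed), in the end face 28 mm from the insert's centre along its x axis; same axes as insert_center, so x points out of the hole
- insert: the same lifter insert; origin at the centre of its starting underside, 17 mm below its centre along its z axis; same axes
- gauge: fixed gauge pin stand: base plate 70 x 70 x 10 mm, post 16 mm thick, 26 mm wide, 82 mm high, and a level steel pin 10 mm thick standing 40 mm out of the post, its axis 70 mm above the bench. Origin on the bench below the pin's root; x along the pin from post to tip, roughly to the robot's right (within 0.4 rad), z up. Plate reaches from 50 mm behind the origin to 20 mm in front
- pin_tip (a point): centre of the free end of the gauge pin, 40 mm from the post's face, 70 mm above the bench; axes as the gauge
- parallel: fixed dark steel parallel block 90 mm long (its x), 22 mm wide, 16 mm high, narrower than the insert that lies lengthwise on it; origin at the centre of its underside
- wheel0: grey rubber abrasive wheel lying flat, loose, 44 mm across, 10 mm thick, with a 10 mm centre hole; leave alone; origin at the centre of its underside
- wheel1: second such wheel
- wheel2: third such wheel
- scraper: deburring scraper with a brass handle lying on the bench, loose, about 150 mm long and 16 mm high; x along its length towards the blade, origin at the blade end of the handle, on the bench; leave alone

How it is judged:
By the outcome, as a careful person would: the job done as asked, in the order asked, and still so for the second after the job is handed in, while the arm keeps its last pose, push and grip.
It also fails if it takes over 48 s, if anything falls off the work surface, if the arm or the gripper's body presses on something with over 40 N, if the wrist force passes 120 N, or if a joint passes its speed limit or range.

ROBOT

A 6-joint arm with a two-finger parallel gripper is mounted at the origin on the work surface. World frame = base frame: x ahead of the robot, y to its left, z up, the work surface at z = 0. Lengths are in m, angles in rad, forces in N, time in s.
With the tool pointing down it reaches from about 0.35 to 0.925 m from the base axis. Payload 6.4 kg.
Tool frame: the origin (TCP) lies on the mounting face of the last link; the fingertips stand 199 mm ahead of it and the grasp point (between the pads) lies 180 mm ahead of it (robot.tcp_to_grasp is the distance from the TCP to the grasp point, in m); z points along the fingers, y is the direction in which the jaws open and shut (so a half turn about z gives the same grasp; the last joint's range is limited). The gripper opens to 94 mm and grips with 3 to 60 N. Pads are 16 mm wide; open, the fingers measure 119 mm over their backs; the gripper's body (75 mm by 177 mm) begins 78 mm behind the grasp point.
Start: joints at [-1.418, 0.245, 1.558, -0, 1.339, -0.174], TCP at [0.209, -0.616, 0.405] pointing down, gripper open.
Joint ranges: [-3.13, 3.13], [-1.02, 2.26], [0.13, 2.54], [-0.95, 4.09], [0.21, 2.88], [-2.74, 2.74]. Speed limits (rad/s): [2.57, 2.57, 3.14, 3.14, 3.14, 3.14].

INTERFACE

Orientations are given as a rotation vector (axis times angle).
In Python, from workcell import robot gives the robot as it stands.
- The arm moves only by the tool step_arm, never from a script. Its argument "targets" is a list of rows, each an object of numbers: "jaw": the opening, from 0 (shut) to 1 (fully open); "tx", "ty", "tz": the shift along the tool's x, y, z in mm; "roll": the turn about the tool's z in degrees. In form: [{"jaw": .., "tx": .., "ty": .., "tz": .., "roll": ..}, ...]. A call has 1 to 10 rows; each row shifts and turns the pose as measured when the row begins, along the tool's axes as they then stand; what a row does not reach is not made up. A row lasts 1/12 s, in which the tool goes at most 41.7 mm and 7.16 degrees, less where a joint would pass 70% of its speed; a pose out of reach is approached as far as the arm can. A call is refused whole if a number of a shift passes 41.7 or a number of a turn 7.16, either way. A call with a gripper value outside its range is refused whole. The fingers move at their own pace and stop on an object; the grip force is fixed at half the most. Time passes only in rows, so rows that do not move let the fingers close. It gives the time, the measured TCP pose, the force and the opening at its end, in the units of the state.
- robot.sense(): the state, without advancing time (a new reading comes with each control period).
- robot.capture(name): name is "scene" or "side" or "wrist"; returns a dict with "color" (384x512x3 uint8, red, green, blue), "z_map" (384x512 float32, m along the optical axis (not along the pixel's ray), 0 where there is no reading), "camera_matrix" (3x3 intrinsics, pixels), "rvec" (rotation vector, rad) and "tvec" (3), from world to camera coordinates, as OpenCV has them; the wrist camera has in their place "T_tool_cam" (4x4, takes a point from camera to tool coordinates, whose origin is the TCP and whose axes are the flange's). Camera axes: x right, y down, z forward; pixel columns grow to the right and rows downward; lengths in m; the calibration is good to about 2 mm. A picture is of the moment at which its call begins: read the wrist's pose just before it.
- robot.close_job(): hands the job in, once; it reports no verdict.
The state is a dict: "clock": time; "joint_positions": joint angles; "joint_velocities": joint speeds; "tau": joint torques, N m; "ee_pos": TCP position; "ee_rot": TCP orientation; "ft_force": force on the tool from outside, world axes, zero at the start; "torque": the same for the moment, N m; "gripper_width": opening from 0.0 (shut) to 1.0 (fully open).
Only numpy, scipy, OpenCV 4.12 (cv2) and the standard library are available. Lean on these libraries where they do the work, as an engineer would, in place of code of your own. Each camera call takes 0.05 s, during which the arm holds its last target.

## Working session

There is one attempt and no reset: what is moved stays moved. The work goes in short steps, Python scripts to look and compute and a tool call to move; the robot and the scene stay as the last step left them, time stands still between calls to the robot, and variables do not carry over. Pictures are saved under pics/ and viewed, and the job is handed in when it is done.

Besides the shell and the picture viewer there is one more tool, called in YAML: its name, and indented under it one key for each argument. step_arm: Moves the arm, as the interface text tells. Its arguments: {"type":"object","properties":{"targets":{"type":"array"}},"required":["targets"]}

```bash
ls; mkdir -p pics; cat > look.py <<'E'
import numpy as np, cv2, sys
from workcell import robot
def cap(n,tag):
    s=robot.sense(); c=robot.capture(n)
    cv2.imwrite(f'pics/{tag}.png',c['color'][:,:,::-1])
    np.savez(f'pics/{tag}.npz',ee_pos=s['ee_pos'],ee_rot=s['ee_rot'],**c)
E
python3 - <<'E'
from look import *
s=robot.sense(); print(s)
for n in ['scene','side','wrist']: cap(n,n+'0')
a=[cv2.imread(f'pics/{n}0.png') for n in ['scene','side','wrist']]
c=robot.capture('scene'); print(c.keys())
E
```

```text
pics
{'clock': 0.0, 'joint_positions': array([-1.41809507e+00,  2.45802749e-01,  1.55895010e+00,  1.39736039e-05,
        1.33863516e+00, -1.74119410e-01]), 'joint_velocities': array([-0.00066781, -0.00059637,  0.00105783, -0.00165669,  0.00134891,
        0.00015749]), 'tau': array([-8.15253916e-04, -4.15835881e+01, -3.14602911e+01,  6.84657111e-02,
        3.32858332e-02, -1.41329365e-04]), 'ee_pos': array([ 0.20863481, -0.61538962,  0.40358661]), 'ee_rot': array([-3.09797067e+00, -5.10789980e-01, -5.15260293e-05]), 'ft_force': array([-0.34846599,  0.1546353 , -0.10423091]), 'torque': array([-0.00568896,  0.0297347 ,  0.00371295]), 'gripper_width': 1.0005918195376988}
dict_keys(['color', 'z_map', 'camera_matrix', 'rvec', 'tvec'])
```

View pics/scene0.png

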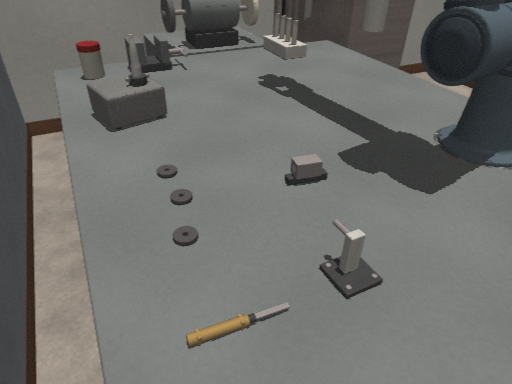

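View pics/side0.png

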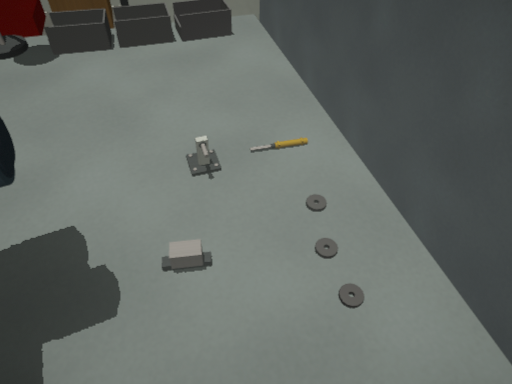

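View pics/wrist0.png

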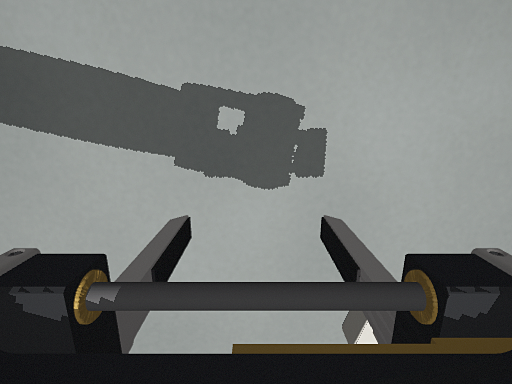

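The scene view shows the insert at (307,167) on its dark block, the gauge at (350,265) with its pin tip near (336,222), the wheels at (167,171), (181,197) and (185,236), and the scraper at (240,322). In the side view the insert is at (186,254) and the gauge at (203,155). Neither view shows the hole. Next I measure these.

```bash
cat > geo.py <<'E'
import numpy as np, cv2
from scipy.spatial.transform import Rotation as R
def load(t):
    return dict(np.load(f'pics/{t}.npz'))
def cam2world(d):
    if 'T_tool_cam' in d:
        T=np.eye(4);T[:3,:3]=R.from_rotvec(d['ee_rot']).as_matrix();T[:3,3]=d['ee_pos']
        return T@d['T_tool_cam']
    T=np.eye(4);r=R.from_rotvec(np.ravel(d['rvec'])).as_matrix()
    T[:3,:3]=r.T;T[:3,3]=-r.T@np.ravel(d['tvec']);return T
def cloud(d):
    z=d['z_map'];K=d['camera_matrix'];v,u=np.mgrid[:z.shape[0],:z.shape[1]]
    p=np.stack([(u-K[0,2])/K[0,0]*z,(v-K[1,2])/K[1,1]*z,z],-1)
    T=cam2world(d);w=p@T[:3,:3].T+T[:3,3];w[z<=0]=np.nan;return w
def ray_plane(d,u,v,h):
    K=d['camera_matrix'];T=cam2world(d)
    r=T[:3,:3]@np.array([(u-K[0,2])/K[0,0],(v-K[1,2])/K[1,1],1]);o=T[:3,3]
    return o+r*(h-o[2])/r[2]
E
python3 - <<'E'
from geo import *
np.set_printoptions(precision=4,suppress=True)
for t in ['scene0','side0']:
    d=load(t);w=cloud(d);print(t,'cam',cam2world(d)[:3,3], d['camera_matrix'][0,0])
    m=((w[...,2]>0.006)&(w[...,2]<0.15)&(w[...,0]>0.2)&(w[...,0]<1.1)&(abs(w[...,1])<0.7)).astype(np.uint8)
    n,l,st,c=cv2.connectedComponentsWithStats(m)
    for i in range(1,n):
        if st[i,4]<30: continue
        p=w[l==i];print(st[i],p.min(0),p.max(0),np.median(p,0))
        for lo,hi in [(0.044,0.056),(0.06,0.074),(0.076,0.09)]:
            q=p[(p[:,2]>lo)&(p[:,2]<hi)]
            if len(q)>8:
                r=cv2.minAreaRect((q[:,:2]*1000).astype(np.float32));print('   ',lo,len(q),q.mean(0),r)
E
```

```text
scene0 cam [0.8998 0.5235 0.4494] 382.65141442593807
[  87   62   81   67 3390] [ 0.6761 -0.6076  0.0081] [ 0.8629 -0.4426  0.1496] [ 0.774  -0.475   0.0734]
    0.044 325 [ 0.7774 -0.4724  0.0499] ((794.8577270507812, -486.2978820800781), (104.68108367919922, 209.6347198486328), 61.810882568359375)
    0.06 395 [ 0.776  -0.4718  0.067 ] ((793.4430541992188, -485.7641906738281), (105.2373046875, 210.13311767578125), 62.713897705078125)
    0.076 558 [ 0.7799 -0.4828  0.0845] ((769.5158081054688, -530.6361083984375), (160.577392578125, 147.87112426757812), 14.020206451416016)
[285 154  43  30 881] [ 0.4506 -0.0695  0.006 ] [ 0.5405 -0.0259  0.0529] [ 0.5032 -0.0355  0.0337]
    0.044 312 [ 0.4982 -0.044   0.0501] ((495.97918701171875, -47.533409118652344), (36.860801696777344, 56.90269088745117), 82.02767181396484)
[157 164  21  13 193] [ 0.7364 -0.2146  0.0061] [ 0.7786 -0.1703  0.0128] [ 0.7575 -0.189   0.0106]
[171 189  22  15 254] [ 0.7354 -0.1097  0.0062] [ 0.778  -0.0659  0.0131] [ 0.7571 -0.0843  0.0107]
[ 320  219   63   78 2170] [0.5422 0.1627 0.006 ] [0.6143 0.2543 0.0854] [
[... 1101 characters left out ...]
5756225585938), (52.82615280151367, 24.372968673706055), 77.96074676513672)
[250 138  58  13 284] [0.6993 0.2145 0.0064] [0.846  0.2342 0.0186] [0.7825 0.2222 0.0126]
[307 194  20  17 256] [0.7648 0.0007 0.0061] [0.8065 0.0439 0.0138] [0.7851 0.0206 0.0111]
[ 162  239   50   31 1090] [ 0.4511 -0.0717  0.0062] [ 0.5428 -0.028   0.0542] [ 0.4977 -0.0581  0.0469]
    0.044 573 [ 0.4982 -0.0521  0.0506] ((498.7640075683594, -49.59892272949219), (37.34272384643555, 55.01927947998047), 80.86083984375)
[315 238  24  20 340] [ 0.7369 -0.1128  0.006 ] [ 0.7803 -0.0697  0.0137] [ 0.7584 -0.0928  0.0111]
[339 284  26  24 456] [ 0.7374 -0.2177  0.006 ] [ 0.7812 -0.1745  0.014 ] [ 0.7581 -0.1972  0.0111]
```

```bash
python3 - <<'E'
import cv2,numpy as np
a=cv2.imread('pics/scene0.png');b=cv2.imread('pics/side0.png')
f=lambda i,x,y,w,h,s:cv2.resize(i[y:y+h,x:x+w],None,fx=s,fy=s,interpolation=cv2.INTER_CUBIC)
o=np.hstack([np.vstack([f(a,280,145,60,50,6),f(b,155,230,60,50,6)]),np.vstack([f(a,310,205,80,100,3),f(b,170,125,80,100,3)])[:600]]);cv2.imwrite('pics/z0.png',o);print(o.shape)
E
```

```text
(600, 600, 3)
```

View pics/z0.png

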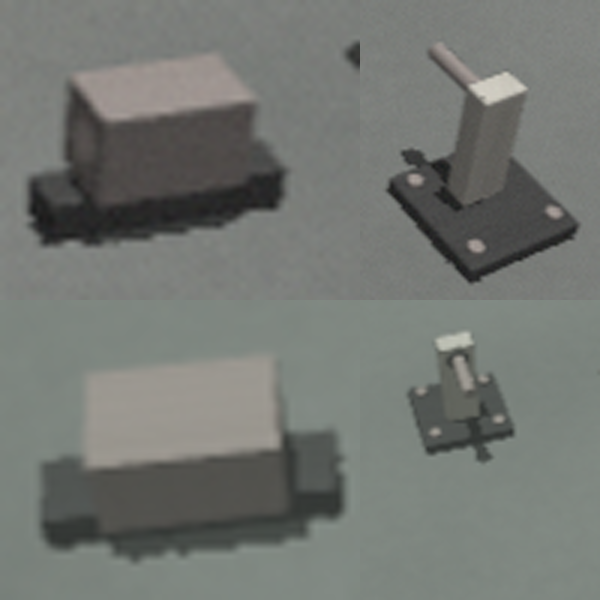

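The insert's axis is at about -8°, so by the stated range its hole faces away from the robot (+x). Moves can only shift and roll, so the tool can't be tilted. After the pin check I'll pivot the insert in the jaws against the gauge post's top edge, then stand it on the bench and regrasp. First I refine the measurements.

```bash
python3 - <<'E'
from geo import *
np.set_printoptions(precision=4,suppress=True)
print(load('wrist0')['T_tool_cam'])
for t,(u0,v0,u1,v1) in [('scene0',(330,215,385,300)),('side0',(183,130,225,180))]:
    d=load(t);w=cloud(d);p=w[v0:v1,u0:u1].reshape(-1,3)
    top=p[(p[:,2]>0.0775)&(p[:,2]<0.088)]
    for lo,hi in [(0.058,0.0765),(0.0795,.088),(0.0085,0.0125)]:
        q=p[(p[:,2]>lo)&(p[:,2]<hi)]
        r=cv2.minAreaRect((q[:,:2]*1000).astype(np.float32));print(t,lo,len(q),q.mean(0),r)
    q=p[(p[:,2]>0.06)&(p[:,2]<0.077)];q=q[q[:,1]<0.188]
    print(' pin n',len(q),q[np.argsort(q[:,1])][::3])
    l=cv2.fitLine(q[:,:2].astype(np.float32),cv2.DIST_HUBER,0,1e-4,1e-4).ravel();print(l,np.degrees(np.arctan2(l[1],l[0])))
E
```

```text
[[-0.0004 -0.9664 -0.2569  0.0744]
 [ 1.     -0.0005  0.0001  0.0006]
 [-0.0003 -0.2569  0.9664  0.0202]
 [ 0.      0.      0.      1.    ]]
scene0 0.058 294 [0.5824 0.2023 0.0697] ((583.37060546875, 192.64144897460938), (25.96848487854004, 58.18942642211914), 11.880654335021973)
scene0 0.0795 152 [0.5795 0.2123 0.0825] ((578.3214721679688, 211.62083435058594), (26.927364349365234, 17.174589157104492), 3.2796013355255127)
scene0 0.0085 1057 [0.581  0.2278 0.0109] ((577.903564453125, 218.380859375), (71.31809997558594, 70.052734375), 1.57181715965271)
 pin n 83 [[0.5826 0.1627 0.0718]
 [0.5762 0.1638 0.0744]
 [0.5808 0.1653 0.0731]
 [0.583  0.1655 0.074 ]
 [0.5837 0.1675 0.0697]
 [0.5796 0.168  0.0767]
 [0.5833 0.1689 0.0727]
 [0.5806 0.1699 0.0745]
 [0.5825 0.1706 0.0716]
 [0.5813 0.1715 0.0719]
 [0.5832 0.1718 0.0708]
 [0.5792 0.1727 0.0761]
 [0.5818 0.1738 0.0759]
 [0.5827 0.1753 0.0753]
 [0.5799 0.1765 0.0752]
 [0.584  0.177  0.0751]
 [0.5839 0.1777 0.0716]
 [0.5823 0.179  0.068 ]
 [0.5804 0.1796 0.0758]
 [0.5794 0.1807 0.0763]
 [0.5834 0.182  0.0727]
 [0.5807 0.1829 0.0744]
 [0.5
[... 341 characters left out ...]
2 0.2063 0.0822] ((579.9685668945312, 206.52439880371094), (16.474506378173828, 25.194149017333984), 88.95584106445312)
side0 0.0085 390 [0.579  0.2066 0.0107] ((580.1392822265625, 214.13584899902344), (69.61357116699219, 71.7403335571289), 2.2656610012054443)
 pin n 46 [[0.5819 0.159  0.0722]
 [0.5843 0.1606 0.0703]
 [0.582  0.1612 0.0675]
 [0.5802 0.1619 0.0701]
 [0.5787 0.1635 0.0747]
 [0.5792 0.1655 0.0758]
 [0.5771 0.1675 0.0718]
 [0.5842 0.1689 0.0747]
 [0.5805 0.1716 0.0762]
 [0.5761 0.173  0.0732]
 [0.5834 0.1757 0.075 ]
 [0.5819 0.1789 0.0756]
 [0.58   0.181  0.0743]
 [0.5806 0.1836 0.0748]
 [0.5789 0.1853 0.0767]
 [0.5767 0.1871 0.0729]]
[ 0.0536 -0.9986  0.5805  0.1715] -86.927155
```

step_arm:
  targets:
    - {"tx": 28, "ty": -28}
    - {"tx": 28, "ty": -28}
    - {"tx": 28, "ty": -28}
    - {"tx": 28, "ty": -28}
    - {"tx": 28, "ty": -28}
    - {"tx": 28, "ty": -28}
    - {"tx": 28, "ty": -28}
    - {"tx": 28, "ty": -28}
    - {"tx": 28, "ty": -28}
    - {"tx": 28, "ty": -28}

```text
schema error: expected keys jaw, tx, ty, tz, roll
```

step_arm:
  targets:
    - {"jaw": 1, "tx": 28, "ty": -28, "tz": 0, "roll": 0}
    - {"jaw": 1, "tx": 28, "ty": -28, "tz": 0, "roll": 0}
    - {"jaw": 1, "tx": 28, "ty": -28, "tz": 0, "roll": 0}
    - {"jaw": 1, "tx": 28, "ty": -28, "tz": 0, "roll": 0}
    - {"jaw": 1, "tx": 28, "ty": -28, "tz": 0, "roll": 0}
    - {"jaw": 1, "tx": 28, "ty": -28, "tz": 0, "roll": 0}
    - {"jaw": 1, "tx": 28, "ty": -28, "tz": 0, "roll": 0}
    - {"jaw": 1, "tx": 28, "ty": -28, "tz": 0, "roll": 0}
    - {"jaw": 1, "tx": 28, "ty": -28, "tz": 0, "roll": 0}
    - {"jaw": 1, "tx": 28, "ty": -28, "tz": 0, "roll": 0}

```text
clock: 1.03
ee_pos: [0.3867, -0.2512, 0.4007]
ee_rot: [-3.1, -0.488, 0.001]
ft_force: [0.4, -0.2, 0.4]
gripper_width: 0.999
```

```bash
cat > go.py <<'E'
# usage: go.py x y zgrasp yaw  -> total tool-frame shift now and after the roll
import sys; from geo import *; from workcell import robot
s=robot.sense();Rm=R.from_rotvec(s['ee_rot']).as_matrix();p=s['ee_pos']
g=p+Rm@[0,0,.18]
yaw=np.degrees(np.arctan2(Rm[1,0],Rm[0,0]))
print('t %.2f grasp'%s['clock'],(g*1e3).round(1),'yaw %.2f tilt'%yaw,Rm[:,2].round(4),'F',s['ft_force'].round(1),'M',s['torque'].round(2),'w',round(s['gripper_width'],3),'q',s['joint_positions'].round(2))
if len(sys.argv)>1:
    x,y,z,w=map(float,sys.argv[1:5])
    d=np.array([x,y,z])-g*1e3
    print('shift now',(Rm.T@d).round(1),'roll',round(-((w-yaw+180)%360-180),2))
    c,sn=np.cos(np.radians(w)),np.sin(np.radians(w))
    R2=np.array([[c,sn,0],[sn,-c,0],[0,0,-1]]);print('shift after roll',(R2.T@d).round(1))
E
python3 go.py 498 -48 170 -8.5
```

```text
t 1.03 grasp [ 386.6 -250.7  220.7] yaw 17.90 tilt [-9.0e-04  2.8e-03 -1.0e+00] F [ 0.4 -0.2  0.4] M [-0.08  0.03 -0.01] w 0.999 q [-0.82 -0.21  2.03  0.    1.33  0.44]
shift now [ 168.3 -158.5   51.2] roll 26.4
shift after roll [  80.2 -216.9   50.7]
```

step_arm:
  targets:
    - {"jaw": 1, "tx": 28, "ty": -26, "tz": 9, "roll": 0}
    - {"jaw": 1, "tx": 28, "ty": -26, "tz": 9, "roll": 0}
    - {"jaw": 1, "tx": 28, "ty": -26, "tz": 9, "roll": 0}
    - {"jaw": 1, "tx": 28, "ty": -26, "tz": 9, "roll": 0}
    - {"jaw": 1, "tx": 28, "ty": -26, "tz": 9, "roll": 0}
    - {"jaw": 1, "tx": 24, "ty": -26, "tz": 6, "roll": 0}
    - {"jaw": 1, "tx": 0, "ty": 0, "tz": 0, "roll": 6.6}
    - {"jaw": 1, "tx": 0, "ty": 0, "tz": 0, "roll": 6.6}
    - {"jaw": 1, "tx": 0, "ty": 0, "tz": 0, "roll": 6.6}
    - {"jaw": 1, "tx": 0, "ty": 0, "tz": 0, "roll": 6.6}

```text
clock: 1.87
ee_pos: [0.4991, -0.0317, 0.3481]
ee_rot: [-3.131, 0.242, -0.002]
ft_force: [0.5, -0.3, -0.8]
gripper_width: 1.0
```

```bash
python3 go.py 498 -48 170 -8.5; python3 -c "
from look import *
cap('wrist','wrist1')"
```

```text
t 1.87 grasp [499.4 -31.6 168.1] yaw -8.83 tilt [ 1.5e-03  8.0e-04 -1.0e+00] F [ 0.5 -0.3 -0.8] M [ 0.05  0.03 -0.  ] w 1.0 q [-0.29 -0.05  1.98  0.    1.21  1.43]
shift now [ 1.2 16.4 -2. ] roll -0.33
shift after roll [ 1.1 16.4 -1.9]
```

View pics/wrist1.png

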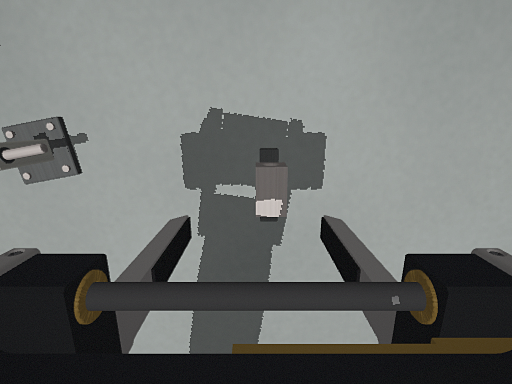

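The insert spans (256-288, 163-216) with its top visible, and the gauge is at (40,150). I measure it from here.

```bash
cat > ins.py <<'E'
import sys
from geo import *
np.set_printoptions(precision=4,suppress=True)
d=load(sys.argv[1]);w=cloud(d);lo,hi=float(sys.argv[2]),float(sys.argv[3])
m=((w[...,2]>lo)&(w[...,2]<hi)&(w[...,0]>.42)&(w[...,0]<.56)&(abs(w[...,1]+.05)<.05)).astype(np.uint8)
n,l,st,c=cv2.connectedComponentsWithStats(m);i=1+np.argmax(st[1:,4])
print(st[i]);q=w[l==i];print(cv2.minAreaRect((q[:,:2]*1000).astype(np.float32)),q.mean(0))
im=cv2.imread(f'pics/{sys.argv[1]}.png');x,y,ww,h=st[i,:4]
cv2.imwrite('pics/zi_%s.png'%sys.argv[1],cv2.resize(im[max(0,y-25):y+h+25,x-25:x+ww+25],None,fx=5,fy=5,interpolation=cv2.INTER_CUBIC))
E
python3 ins.py wrist1 0.045 0.056
python3 - <<'E'
from geo import *
d=load('wrist1');w=cloud(d);p=w[110:190,0:95].reshape(-1,3)
for lo,hi in [(0.079,.088),(0.0085,0.0125)]:
    q=p[(p[:,2]>lo)&(p[:,2]<hi)];print(len(q),cv2.minAreaRect((q[:,:2]*1000).astype(np.float32)))
q=p[(p[:,2]>.066)&(p[:,2]<.0775)&(p[:,1]<.19)];print(len(q),q.mean(0),q[:,1].min(),cv2.fitLine(q[:,:2].astype(np.float32),cv2.DIST_HUBER,0,1e-4,1e-4).ravel())
E
```

```text
[ 256  166   32   51 1586]
((496.7809753417969, -49.21758270263672), (33.36310577392578, 56.241085052490234), 81.18636322021484) [ 0.498  -0.0492  0.0499]
6 ((567.7783203125, 201.07583618164062), (1.9282300472259521, 1.8036555051803589), 86.20552825927734)
2203 ((578.1829833984375, 215.57855224609375), (69.47518920898438, 70.74113464355469), 1.7037032842636108)
360 [0.57953009 0.17392971 0.07299615] 0.16083543012158308 [ 0.02916955 -0.9995745   0.5795301   0.1739297 ]
```

View pics/zi_wrist1.png

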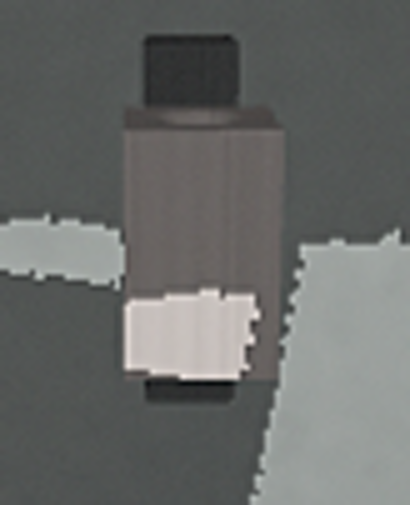

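The hole's rim shows on the far end face (zoom at (200,115)), so the hole faces away at yaw -8.8°. Descending to grasp.

```bash
python3 go.py 494.5 -49 34 -8.8
```

```text
t 1.92 grasp [499.3 -31.7 168. ] yaw -9.06 tilt [ 1.5e-03  9.0e-04 -1.0e+00] F [-0.1  0.  -0.3] M [0.06 0.03 0.02] w 1.001 q [-0.29 -0.05  1.98  0.    1.21  1.44]
shift now [ -2.2  18.  134. ] roll -0.26
shift after roll [ -2.1  17.8 134. ]
```

step_arm:
  targets:
    - {"jaw": 1, "tx": -2, "ty": 18, "tz": 0, "roll": 0}
    - {"jaw": 1, "tx": 0, "ty": 0, "tz": 25, "roll": 0}
    - {"jaw": 1, "tx": 0, "ty": 0, "tz": 25, "roll": 0}
    - {"jaw": 1, "tx": 0, "ty": 0, "tz": 25, "roll": 0}
    - {"jaw": 1, "tx": 0, "ty": 0, "tz": 15, "roll": 0}
    - {"jaw": 1, "tx": 0, "ty": 0, "tz": 0, "roll": 0}

```text
clock: 2.42
ee_pos: [0.4951, -0.0505, 0.2572]
ee_rot: [3.133, -0.225, 0.012]
ft_force: [-0.0, 1.1, 0.0]
gripper_width: 1.001
```

```bash
python3 go.py 494.5 -49 34 -8.8;python3 -c "
from look import *
cap('wrist','wrist2')"; python3 ins.py wrist2 .045 .056
```

```text
t 2.42 grasp [496.5 -50.7  77.2] yaw -8.21 tilt [ 0.0078 -0.0013 -1.    ] F [-0.   1.1  0. ] M [0.05 0.05 0.01] w 1.001 q [-0.33  0.08  2.04  0.    1.01  1.38]
shift now [-2.6 -1.4 43.2] roll 0.59
shift after roll [-2.2 -1.4 43.2]
[ 229  186   47   72 3231]
((496.8042907714844, -48.77122116088867), (34.0702018737793, 57.06388854980469), 81.50078582763672) [ 0.4984 -0.049   0.0498]
```

View pics/wrist2.png

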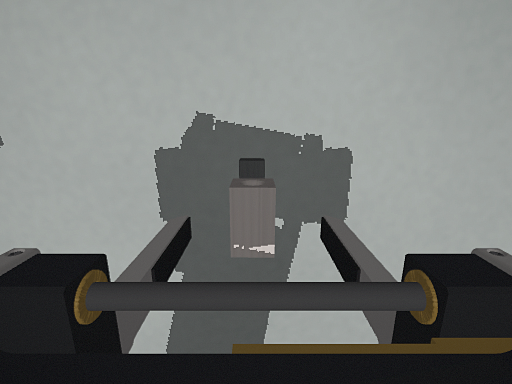

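The insert at (253,218) sits between the fingers. I descend and close.

step_arm:
  targets:
    - {"jaw": 1, "tx": -2, "ty": -1.4, "tz": 15, "roll": 0.4}
    - {"jaw": 1, "tx": 0, "ty": 0, "tz": 15, "roll": 0}
    - {"jaw": 1, "tx": 0, "ty": 0, "tz": 10, "roll": 0}
    - {"jaw": 1, "tx": 0, "ty": 0, "tz": 0, "roll": 0}

```text
clock: 2.8
ee_pos: [0.4964, -0.0498, 0.2221]
ee_rot: [3.13, -0.229, 0.028]
ft_force: [-0.3, 0.3, 0.8]
gripper_width: 1.0
```

```bash
python3 go.py 494.5 -49 34 -8.8
```

```text
t 2.80 grasp [499.5 -50.6  42.1] yaw -8.37 tilt [ 0.0173 -0.0045 -0.9998] F [-0.3  0.3  0.8] M [0.04 0.   0.03] w 1.0 q [-0.33  0.15  2.05  0.    0.93  1.39]
shift now [-5.3 -0.9  8. ] roll 0.43
shift after roll [-5.2 -0.8  8.1]
```

step_arm:
  targets:
    - {"jaw": 1, "tx": -5, "ty": -1, "tz": 8, "roll": 0.4}
    - {"jaw": 1, "tx": 0, "ty": 0, "tz": 1, "roll": 0}
    - {"jaw": 1, "tx": 0, "ty": 0, "tz": 0, "roll": 0}

```text
clock: 3.05
ee_pos: [0.4926, -0.0484, 0.2149]
ee_rot: [3.128, -0.239, 0.034]
ft_force: [0.2, -0.9, 0.7]
gripper_width: 1.0
```

```bash
python3 go.py 494.5 -49 34 -8.8
```

```text
t 3.05 grasp [496.4 -49.4  34.9] yaw -8.73 tilt [ 0.0214 -0.0059 -0.9998] F [ 0.2 -0.9  0.7] M [0.09 0.04 0.03] w 1.0 q [-0.33  0.15  2.06  0.    0.91  1.39]
shift now [-2.  -0.1  0.9] roll 0.07
shift after roll [-2.  -0.1  0.9]
```

step_arm:
  targets:
    - {"jaw": 0, "tx": -2, "ty": 0, "tz": 0, "roll": 0}
    - {"jaw": 0, "tx": 0, "ty": 0, "tz": 0, "roll": 0}
    - {"jaw": 0, "tx": 0, "ty": 0, "tz": 0, "roll": 0}
    - {"jaw": 0, "tx": 0, "ty": 0, "tz": 0, "roll": 0}
    - {"jaw": 0, "tx": 0, "ty": 0, "tz": 0, "roll": 0}
    - {"jaw": 0, "tx": 0, "ty": 0, "tz": 0, "roll": 0}
    - {"jaw": 0, "tx": 0, "ty": 0, "tz": 0, "roll": 0}
    - {"jaw": 0, "tx": 0, "ty": 0, "tz": 0, "roll": 0}

```text
clock: 3.72
ee_pos: [0.4913, -0.0483, 0.2173]
ee_rot: [3.127, -0.238, 0.041]
ft_force: [0.1, -0.0, -0.4]
gripper_width: 0.47
```

```bash
python3 go.py 494.5 -49 34 -8.8
```

```text
t 3.72 grasp [495.9 -49.6  37.4] yaw -8.70 tilt [ 0.0256 -0.0073 -0.9996] F [ 0.1 -0.  -0.4] M [0.06 0.   0.02] w 0.47 q [-0.33  0.14  2.06  0.    0.91  1.39]
shift now [-1.6 -0.4  3.3] roll 0.1
shift after roll [-1.5 -0.4  3.4]
```

step_arm:
  targets:
    - {"jaw": 0, "tx": 0, "ty": 0, "tz": 3, "roll": 0}
    - {"jaw": 0, "tx": 0, "ty": 0, "tz": 1, "roll": 0}
    - {"jaw": 0, "tx": 0, "ty": 0, "tz": 0, "roll": 0}
    - {"jaw": 0, "tx": 0, "ty": 0, "tz": 0, "roll": 0}

```text
clock: 4.05
ee_pos: [0.4919, -0.0481, 0.2139]
ee_rot: [3.128, -0.239, 0.041]
ft_force: [-0.8, 0.8, 2.6]
gripper_width: 0.357
```

```bash
python3 go.py 494.5 -49 34 -8.8
```

```text
t 4.05 grasp [496.5 -49.3  33.9] yaw -8.72 tilt [ 0.0254 -0.0062 -0.9997] F [-0.8  0.8  2.6] M [0.08 0.1  0.  ] w 0.357 q [-0.33  0.15  2.06  0.    0.9   1.39]
shift now [-2.   0.1 -0.1] roll 0.08
shift after roll [-2.   0.1 -0.1]
```

step_arm:
  targets:
    - {"jaw": 0, "tx": 0, "ty": 0, "tz": -15, "roll": 0}
    - {"jaw": 0, "tx": 0, "ty": 0, "tz": -25, "roll": 0}
    - {"jaw": 0, "tx": 0, "ty": 0, "tz": -25, "roll": 0}
    - {"jaw": 0, "tx": 0, "ty": 0, "tz": -15, "roll": -4}
    - {"jaw": 0, "tx": 0, "ty": 0, "tz": 0, "roll": -7}
    - {"jaw": 0, "tx": 0, "ty": 0, "tz": 0, "roll": -7}
    - {"jaw": 0, "tx": 0, "ty": 0, "tz": 0, "roll": -7}
    - {"jaw": 0, "tx": 0, "ty": 0, "tz": 0, "roll": -7}
    - {"jaw": 0, "tx": 0, "ty": 0, "tz": 0, "roll": -7}
    - {"jaw": 0, "tx": 0, "ty": 0, "tz": 0, "roll": -7}

```text
clock: 4.88
ee_pos: [0.4837, -0.0461, 0.2852]
ee_rot: [2.965, 1.035, 0.005]
ft_force: [-0.6, -0.1, -4.1]
gripper_width: 0.361
```

```bash
python3 go.py 581 118 100 91.7
```

```text
t 4.88 grasp [484.3 -46.1 105.2] yaw 38.50 tilt [ 3.3e-03 -3.0e-04 -1.0e+00] F [-0.6 -0.1 -4.1] M [-0.03 -0.02  0.03] w 0.361 q [-0.33  0.01  2.06  0.    1.08  0.57]
shift now [177.8 -68.3   5.4] roll -53.2
shift after roll [161.2 101.5   5.2]
```

step_arm:
  targets:
    - {"jaw": 0, "tx": 0, "ty": 0, "tz": 0, "roll": -6.7}
    - {"jaw": 0, "tx": 0, "ty": 0, "tz": 0, "roll": -6.7}
    - {"jaw": 0, "tx": 0, "ty": 0, "tz": 0, "roll": -6.7}
    - {"jaw": 0, "tx": 0, "ty": 0, "tz": 0, "roll": -6.7}
    - {"jaw": 0, "tx": 0, "ty": 0, "tz": 0, "roll": -6.7}
    - {"jaw": 0, "tx": 0, "ty": 0, "tz": 0, "roll": -6.7}
    - {"jaw": 0, "tx": 0, "ty": 0, "tz": 0, "roll": -6.7}
    - {"jaw": 0, "tx": 30, "ty": 20, "tz": 0, "roll": -6}
    - {"jaw": 0, "tx": 32, "ty": 20, "tz": 0, "roll": 0}
    - {"jaw": 0, "tx": 32, "ty": 20, "tz": 0, "roll": 0}

```text
clock: 5.72
ee_pos: [0.5329, 0.0492, 0.2695]
ee_rot: [-2.133, -2.28, 0.021]
ft_force: [0.9, -0.1, -4.2]
gripper_width: 0.36
```

```bash
python3 go.py 581 118 70 91.7
```

```text
t 5.72 grasp [528.7  49.9  89.6] yaw 93.80 tilt [-0.0233  0.0038 -0.9997] F [ 0.9 -0.1 -4.2] M [-0.15 -0.2  -0.05] w 0.36 q [-0.12  0.15  1.94  0.    1.08 -0.19]
shift now [64.4 57.1 18.6] roll 2.1
shift after roll [66.5 54.3 19.6]
```

step_arm:
  targets:
    - {"jaw": 0, "tx": 14, "ty": 20, "tz": 0, "roll": 1}
    - {"jaw": 0, "tx": 14, "ty": 20, "tz": 0, "roll": 1}
    - {"jaw": 0, "tx": 14, "ty": 14, "tz": 0, "roll": 0}
    - {"jaw": 0, "tx": 0, "ty": 0, "tz": 0, "roll": 0}

```text
clock: 6.05
ee_pos: [0.5857, 0.1018, 0.262]
ee_rot: [-2.163, -2.242, 0.028]
ft_force: [-0.3, -0.3, -3.4]
gripper_width: 0.359
```

```bash
python3 go.py 581 118 70 91.7;  python3 -c "
from look import *
cap('wrist','wrist3');cap('side','side3');cap('scene','scene3')
a=cv2.imread('pics/scene3.png');b=cv2.imread('pics/side3.png')
f=lambda i,x,y,w,h,s:cv2.resize(i[y:y+h,x:x+w],None,fx=s,fy=s,interpolation=cv2.INTER_CUBIC)
cv2.imwrite('pics/z3.png',np.hstack([f(a,270,130,130,180,3),f(b,150,100,130,180,3)]))
"
```

```text
t 6.05 grasp [580.1 102.8  82.1] yaw 92.05 tilt [-0.0311  0.0051 -0.9995] F [-0.3 -0.3 -3.4] M [-0.01 -0.11 -0.01] w 0.359 q [-0.02  0.29  1.78  0.01  1.1  -0.06]
shift now [15.1  1.8 12.1] roll 0.35
shift after roll [15.2  1.3 12.1]
```

View pics/z3.png

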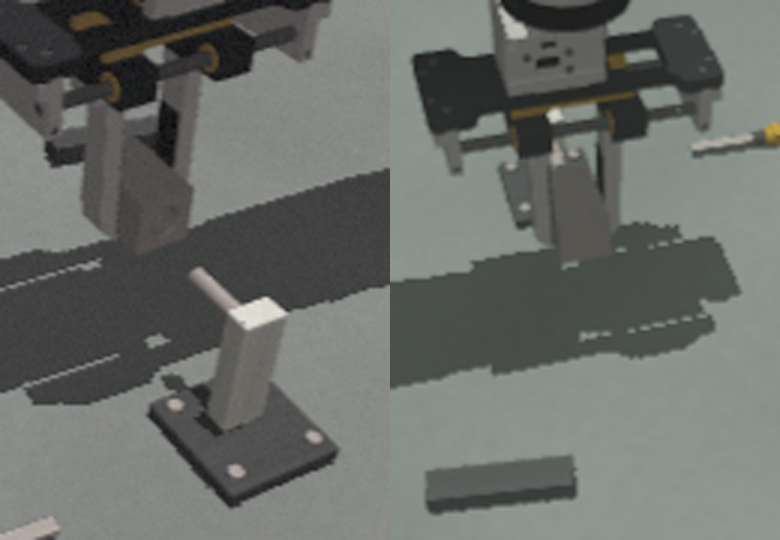

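View pics/wrist3.png

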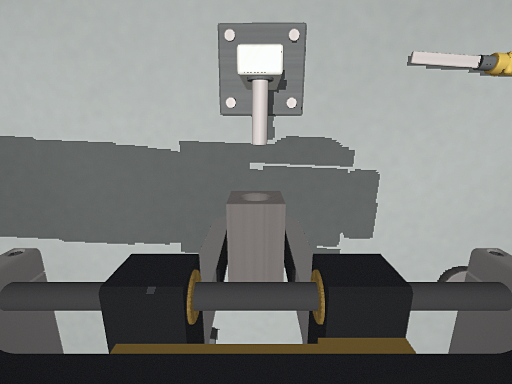

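The wrist view shows the hole rim at (257,196) facing the pin tip at (260,143). I measure both in the same view.

```bash
cat > rel.py <<'E'
import sys
from geo import *
np.set_printoptions(precision=1,suppress=True)
d=load(sys.argv[1]);w=cloud(d)*1e3
u0,u1,v0,v1=map(int,sys.argv[2:6])
q=w[v0:v1,u0:u1].reshape(-1,3);q=q[np.isfinite(q[:,0])]
m=np.median(q,0);
for _ in range(3):
    c=q.mean(0);n=np.linalg.svd(q-c,full_matrices=False)[2][2];n*=np.sign(n[2]);q=q[abs((q-c)@n)<1.5]
print('top c',c,'n',n.round(4),'centre under top',c-17*n,len(q))
pu=list(map(int,sys.argv[6:10])) if len(sys.argv)>6 else None
if pu:
    p=w[pu[2]:pu[3],pu[0]:pu[1]].reshape(-1,3);p=p[(p[:,2]>65)&(p[:,2]<78)]
    print('pin',len(p),p.mean(0),'ymin',p[:,1].min(),'ztop',np.percentile(p[:,2],95),cv2.fitLine(p[:,:2].astype(np.float32),cv2.DIST_HUBER,0,.01,.01).ravel().round(3))
E
python3 rel.py wrist3 232 280 210 270 248 272 85 150
python3 - <<'E'
from geo import *
w=cloud(load('wrist3'))*1e3
for v in (206,215,230,250,270): print(v,w[v,[224,228,230,234,256,278,282,286,290]].round(0).tolist())
for v in (186,190,193,196,200,203,205):print(v,w[v,[240,256,272]].round(0).tolist())
E
```

```text
top c [580.7 108.5  97.9] n [0. 0. 1.] centre under top [580.2 108.2  80.9] 2845
pin 952 [579.8 180.1  73.6] ymin 161.74882849600732 ztop 75.38788545554243 [  0.   -1.  579.8 180.1]
206 [[548.0, 97.0, -0.0], [564.0, 129.0, 98.0], [565.0, 129.0, 98.0], [568.0, 129.0, 97.0], [580.0, 129.0, 97.0], [593.0, 129.0, 96.0], [595.0, 130.0, 97.0], [607.0, 100.0, 1.0], [611.0, 100.0, 0.0]]
215 [[548.0, 88.0, 0.0], [564.0, 123.0, 97.0], [565.0, 123.0, 97.0], [568.0, 123.0, 98.0], [580.0, 124.0, 98.0], [593.0, 124.0, 98.0], [595.0, 124.0, 97.0], [608.0, 90.0, -1.0], [612.0, 90.0, -1.0]]
230 [[561.0, 111.0, 91.0], [564.0, 114.0, 97.0], [566.0, 114.0, 99.0], [568.0, 115.0, 99.0], [581.0, 115.0, 99.0], [594.0, 115.0, 98.0], [596.0, 115.0, 97.0], [599.0, 112.0, 89.0], [602.0, 112.0, 89.0]]
250 [[564.0, 109.0, 114.0], [565.0, 102.0, 99.0], [566.0, 102.0, 99.0], [568.0, 102.0, 99.0], [581.0, 102.0, 98.0], [594.0, 102.0, 97.0], [597.0, 102.0, 97.0], [598.0, 108.0, 108.0], [600.0, 111.0, 113.0]]
270 [[565.0, 98.0, 116.0], [565.0, 88.0, 99.0], [566.0, 88.0, 98.0], [568.0, 88.0, 98.0], [582.0, 89.0, 99.0], [595.0, 90.0, 99.0], [598.0, 89.0, 97.0], [599.0, 97.0, 110.0], [599.0, 106.0, 125.0]]
186 [[563.0, 117.0, 0.0], [578.0, 118.0, -1.0], [593.0, 118.0, -1.0]]
190 [[563.0, 113.0, -1.0], [578.0, 114.0, 0.0], [593.0, 115.0, 1.0]]
193 [[569.0, 130.0, 72.0], [579.0, 130.0, 69.0], [590.0, 130.0, 70.0]]
196 [[570.0, 130.0, 80.0], [580.0, 128.0, 72.0], [590.0, 130.0, 78.0]]
200 [[570.0, 130.0, 89.0], [580.0, 125.0, 71.0], [590.0, 131.0, 88.0]]
203 [[571.0, 130.0, 96.0], [580.0, 131.0, 96.0], [589.0, 131.0, 96.0]]
205 [[571.0, 130.0, 99.0], [580.0, 130.0, 98.0], [589.0, 130.0, 96.0]]
```

step_arm:
  targets:
    - {"jaw": 0, "tx": 6, "ty": 0, "tz": 8, "roll": 0.4}
    - {"jaw": 0, "tx": 6, "ty": 0, "tz": 4, "roll": 0.4}
    - {"jaw": 0, "tx": 0, "ty": 0, "tz": 0, "roll": 0}

```text
clock: 6.45
ee_pos: [0.5811, 0.1105, 0.2477]
ee_rot: [-2.184, -2.218, 0.035]
ft_force: [0.5, 0.7, -4.1]
gripper_width: 0.361
```

```bash
python3 go.py 580.2 123 71 91.7;  python3 -c "
from look import *
cap('wrist','wrist4');"
python3 rel.py wrist4 232 280 215 270 248 272 85 150
python3 - <<'E'
from geo import *
w=cloud(load('wrist4'))*1e3
for v in (215,250,270): print(v,w[v,[228,230,234,256,278,282,286]].round(0).tolist())
for v in range(176,206,3):print(v,w[v,[240,256,272]].round(0).tolist())
E
```

```text
t 6.45 grasp [574.6 111.2  67.8] yaw 90.88 tilt [-0.0364  0.004  -0.9993] F [ 0.5  0.7 -4.1] M [-0.03 -0.1   0.08] w 0.361 q [-0.    0.31  1.8   0.    1.08 -0.02]
shift now [11.7  5.7 -3.3] roll -0.82
shift after roll [11.6  6.  -3.2]
top c [575.4 115.4  83.6] n [0. 0. 1.] centre under top [574.8 115.   66.6] 2598
pin 934 [578.5 186.6  74. ] ymin 169.03684060434279 ztop 76.06981905977356 [  0.1  -1.  578.6 186.2]
215 [[559.0, 132.0, 85.0], [560.0, 132.0, 84.0], [563.0, 132.0, 83.0], [575.0, 132.0, 83.0], [588.0, 133.0, 84.0], [590.0, 133.0, 83.0], [600.0, 103.0, 0.0]]
250 [[559.0, 110.0, 84.0], [560.0, 110.0, 84.0], [563.0, 110.0, 84.0], [576.0, 110.0, 84.0], [589.0, 110.0, 83.0], [591.0, 111.0, 83.0], [593.0, 116.0, 93.0]]
270 [[559.0, 97.0, 85.0], [560.0, 97.0, 85.0], [563.0, 97.0, 84.0], [576.0, 97.0, 84.0], [589.0, 97.0, 83.0], [592.0, 97.0, 83.0], [593.0, 105.0, 95.0]]
176 [[558.0, 138.0, 0.0], [572.0, 138.0, -1.0], [586.0, 139.0, 1.0]]
179 [[558.0, 136.0, -0.0], [572.0, 136.0, -0.0], [586.0, 136.0, -0.0]]
182 [[558.0, 133.0, -0.0], [573.0, 133.0, 0.0], [587.0, 133.0, -1.0]]
185 [[558.0, 130.0, -1.0], [573.0, 131.0, -0.0], [587.0, 131.0, 0.0]]
188 [[558.0, 127.0, -1.0], [573.0, 127.0, -2.0], [587.0, 128.0, 1.0]]
191 [[563.0, 138.0, 51.0], [574.0, 138.0, 50.0], [585.0, 138.0, 50.0]]
194 [[564.0, 138.0, 59.0], [574.0, 138.0, 58.0], [585.0, 139.0, 59.0]]
197 [[565.0, 138.0, 67.0], [574.0, 136.0, 57.0], [585.0, 139.0, 67.0]]
200 [[565.0, 139.0, 75.0], [575.0, 134.0, 57.0], [585.0, 139.0, 74.0]]
203 [[566.0, 139.0, 82.0], [575.0, 139.0, 81.0], [585.0, 139.0, 81.0]]
```

View pics/wrist4.png

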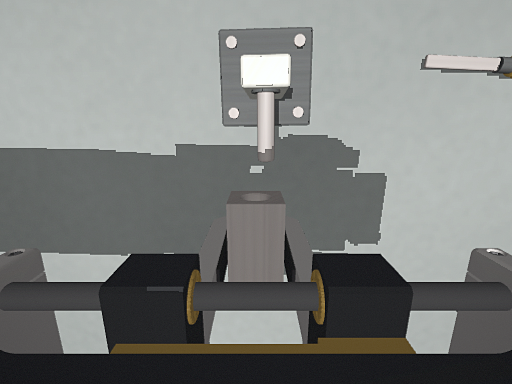

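step_arm:
  targets:
    - {"jaw": 0, "tx": 2, "ty": 4.5, "tz": -3, "roll": -0.8}
    - {"jaw": 0, "tx": 0, "ty": 1, "tz": 0, "roll": 0}

```text
clock: 6.67
ee_pos: [0.5864, 0.112, 0.2504]
ee_rot: [-2.167, -2.234, 0.037]
ft_force: [1.0, 0.2, -3.2]
gripper_width: 0.361
```

```bash
python3 go.py 580 123 71 91.7;  python3 -c "
from look import *
cap('wrist','wrist5');"
python3 rel.py wrist5 232 280 215 270 248 280 85 170
python3 - <<'E'
from geo import *
w=cloud(load('wrist5'))*1e3
for v in (215,250,270): print(v,w[v,[226,228,230,234,256,278,282,284,286]].round(0).tolist())
E
```

```text
t 6.67 grasp [579.6 112.6  70.5] yaw 91.74 tilt [-0.0379  0.0034 -0.9993] F [ 1.   0.2 -3.2] M [-0.02 -0.17  0.04] w 0.361 q [-0.    0.31  1.78  0.    1.09 -0.03]
shift now [10.4  0.7 -0.5] roll 0.04
shift after roll [10.4  0.7 -0.5]
top c [580.4 116.8  86.4] n [0. 0. 1.] centre under top [579.7 116.4  69.4] 2592
pin 1236 [580.  183.4  73.7] ymin 161.8854081216325 ztop 75.62617475020687 [  0.   -1.  580.  182.8]
215 [[550.0, 101.0, -1.0], [564.0, 133.0, 86.0], [565.0, 133.0, 86.0], [567.0, 134.0, 87.0], [580.0, 134.0, 86.0], [593.0, 134.0, 85.0], [595.0, 134.0, 86.0], [596.0, 134.0, 85.0], [605.0, 104.0, -0.0]]
250 [[564.0, 114.0, 93.0], [564.0, 111.0, 87.0], [565.0, 111.0, 87.0], [568.0, 111.0, 87.0], [581.0, 112.0, 86.0], [594.0, 113.0, 87.0], [596.0, 113.0, 87.0], [597.0, 113.0, 86.0], [598.0, 118.0, 96.0]]
270 [[550.0, 45.0, 0.0], [564.0, 99.0, 89.0], [566.0, 99.0, 88.0], [568.0, 99.0, 88.0], [581.0, 99.0, 87.0], [595.0, 99.0, 86.0], [597.0, 98.0, 85.0], [607.0, 47.0, -1.0], [598.0, 107.0, 99.0]]
```

Axis aligned within 1 mm. Advancing onto the pin.

step_arm:
  targets:
    - {"jaw": 0, "tx": 10, "ty": 0, "tz": 0, "roll": 0}
    - {"jaw": 0, "tx": 10, "ty": 0, "tz": 0, "roll": 0}
    - {"jaw": 0, "tx": 10, "ty": 0, "tz": 0, "roll": 0}

```text
clock: 6.97
ee_pos: [0.5861, 0.1422, 0.2511]
ee_rot: [-2.172, -2.23, 0.036]
ft_force: [0.0, 0.4, -3.9]
gripper_width: 0.358
```

```bash
python3 go.py 579.2 159 71 91.7;  python3 -c "
from look import *
cap('wrist','wrist6');"
python3 rel.py wrist6 232 280 215 270 248 280 85 190
```

```text
t 6.97 grasp [579.4 142.8  71.3] yaw 91.52 tilt [-0.0369  0.0032 -0.9993] F [ 0.   0.4 -3.9] M [-0.   -0.12  0.02] w 0.358 q [0.05 0.33 1.76 0.01 1.09 0.02]
shift now [16.2  0.2  0.3] roll -0.18
shift after roll [16.2  0.2  0.3]
top c [580.3 147.   87. ] n [0. 0. 1.] centre under top [579.6 146.7  70.1] 2611
pin 694 [579.8 189.   73.7] ymin 175.4807827529962 ztop 75.9939059432112 [  0.   -1.  579.7 188.9]
```

View pics/wrist6.png

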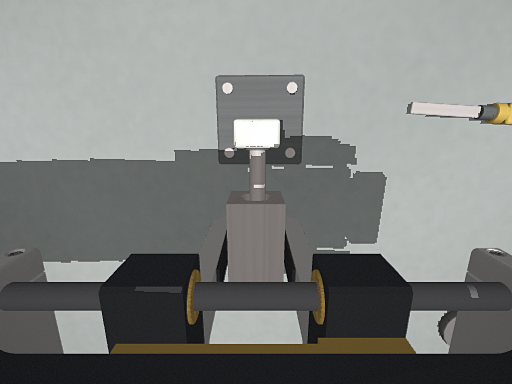

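The pin enters the hole at (258,196), with no contact force. Continuing.

step_arm:
  targets:
    - {"jaw": 0, "tx": 8, "ty": 0, "tz": 0, "roll": 0}
    - {"jaw": 0, "tx": 8, "ty": 0, "tz": 0, "roll": 0}

```text
clock: 7.18
ee_pos: [0.5853, 0.1617, 0.2514]
ee_rot: [-2.169, -2.232, 0.035]
ft_force: [-0.7, 0.4, -3.7]
gripper_width: 0.362
```

```bash
python3 go.py 579.2 159 71 91.7;  python3 -c "
from look import *
cap('wrist','wrist7');cap('scene','scene7')
a=cv2.imread('pics/scene7.png')
cv2.imwrite('pics/z7.png',cv2.resize(a[130:310,270:400],None,fx=3,fy=3,interpolation=cv2.INTER_CUBIC))"
python3 rel.py wrist7 232 280 215 270 248 280 85 190
python3 - <<'E'
from geo import *
w=cloud(load('wrist7'))*1e3
for v in range(182,206,3):print(v,w[v,[240,256,272]].round(0).tolist())
E
```

```text
t 7.18 grasp [578.7 162.4  71.5] yaw 91.65 tilt [-0.0366  0.0042 -0.9993] F [-0.7  0.4 -3.7] M [-0.03 -0.14 -0.07] w 0.362 q [0.08 0.33 1.75 0.01 1.09 0.05]
shift now [-3.4  0.4  0.5] roll -0.05
shift after roll [-3.4  0.4  0.5]
top c [579.5 166.6  87.3] n [0. 0. 1.] centre under top [578.8 166.3  70.3] 2599
pin 188 [580.2 204.4  73.4] ymin 194.71823825166283 ztop 77.25452847641738 [  0.2   1.  580.  203. ]
182 [[563.0, 185.0, 10.0], [578.0, 201.0, 77.0], [590.0, 186.0, 9.0]]
185 [[563.0, 183.0, 9.0], [578.0, 198.0, 75.0], [590.0, 184.0, 9.0]]
188 [[562.0, 178.0, -0.0], [578.0, 196.0, 74.0], [591.0, 179.0, 0.0]]
191 [[567.0, 189.0, 55.0], [579.0, 195.0, 75.0], [589.0, 190.0, 54.0]]
194 [[568.0, 189.0, 64.0], [579.0, 193.0, 75.0], [589.0, 190.0, 62.0]]
197 [[568.0, 189.0, 70.0], [579.0, 191.0, 74.0], [589.0, 190.0, 70.0]]
200 [[569.0, 189.0, 78.0], [579.0, 189.0, 75.0], [588.0, 190.0, 78.0]]
203 [[570.0, 190.0, 86.0], [579.0, 190.0, 86.0], [588.0, 191.0, 85.0]]
```

View pics/z7.png

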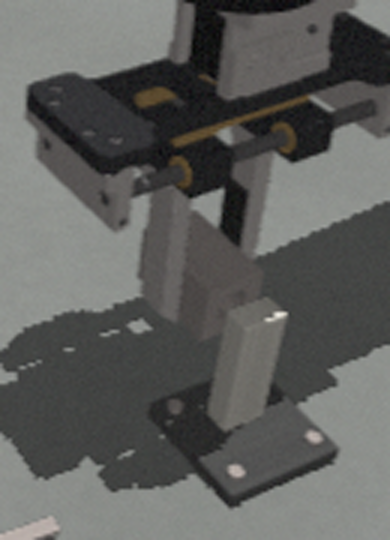

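The insert is 29 mm onto the pin: its mouth is at y≈190 and the tip at 161, with no appreciable force. I draw it off straight.

step_arm:
  targets:
    - {"jaw": 0, "tx": -10, "ty": 0, "tz": 0, "roll": 0}
    - {"jaw": 0, "tx": -20, "ty": 0, "tz": 0, "roll": 0}
    - {"jaw": 0, "tx": -20, "ty": 0, "tz": 0, "roll": 0}
    - {"jaw": 0, "tx": -20, "ty": 0, "tz": 0, "roll": 0}

```text
clock: 7.62
ee_pos: [0.5869, 0.0919, 0.2508]
ee_rot: [-2.159, -2.242, 0.036]
ft_force: [0.4, 0.2, -4.6]
gripper_width: 0.358
```

```bash
python3 go.py 541 208.6 125 1.7
```

```text
t 7.62 grasp [580.3  92.5  70.9] yaw 92.16 tilt [-0.0368  0.0034 -0.9993] F [ 0.4  0.2 -4.6] M [-0.06 -0.17  0.04] w 0.358 q [-0.04  0.31  1.79  0.    1.08 -0.07]
shift now [117.8 -36.8 -52.2] roll 90.46
shift after roll [ -35.8 -117.2  -54.1]
```

step_arm:
  targets:
    - {"jaw": 0, "tx": 0, "ty": 0, "tz": -25, "roll": 0}
    - {"jaw": 0, "tx": 0, "ty": 0, "tz": -25, "roll": 4}
    - {"jaw": 0, "tx": 0, "ty": 0, "tz": -10, "roll": 7}
    - {"jaw": 0, "tx": 0, "ty": 0, "tz": 0, "roll": 7}
    - {"jaw": 0, "tx": 0, "ty": 0, "tz": 0, "roll": 7}
    - {"jaw": 0, "tx": 0, "ty": 0, "tz": 0, "roll": 7}
    - {"jaw": 0, "tx": 0, "ty": 0, "tz": 0, "roll": 7}
    - {"jaw": 0, "tx": 0, "ty": 0, "tz": 0, "roll": 7}
    - {"jaw": 0, "tx": 0, "ty": 0, "tz": 0, "roll": 7}
    - {"jaw": 0, "tx": 0, "ty": 0, "tz": 0, "roll": 7}

```text
clock: 8.45
ee_pos: [0.5888, 0.0762, 0.313]
ee_rot: [-3.023, -0.819, 0.06]
ft_force: [-0.7, 0.9, -3.3]
gripper_width: 0.362
```

```bash
python3 go.py 541 208.6 125 1.7
```

```text
t 8.45 grasp [581.7  75.9 133.1] yaw 30.33 tilt [-0.0394 -0.0017 -0.9992] F [-0.7  0.9 -3.3] M [-0.03 -0.04 -0.02] w 0.362 q [-0.06  0.22  1.76 -0.    1.2   0.98]
shift now [  32.2 -134.9    9.5] roll 28.63
shift after roll [ -36.7 -133.9    8.1]
```

step_arm:
  targets:
    - {"jaw": 0, "tx": 0, "ty": 0, "tz": 0, "roll": 7}
    - {"jaw": 0, "tx": 0, "ty": 0, "tz": 0, "roll": 7}
    - {"jaw": 0, "tx": 0, "ty": 0, "tz": 0, "roll": 7}
    - {"jaw": 0, "tx": 0, "ty": 0, "tz": 0, "roll": 7}
    - {"jaw": 0, "tx": -8, "ty": -30, "tz": 0, "roll": 0}
    - {"jaw": 0, "tx": -8, "ty": -30, "tz": 0, "roll": 0}
    - {"jaw": 0, "tx": -10, "ty": -30, "tz": 0, "roll": 0}
    - {"jaw": 0, "tx": -10, "ty": -28, "tz": 0, "roll": 0}
    - {"jaw": 0, "tx": 0, "ty": 0, "tz": 0, "roll": 0}

```text
clock: 9.2
ee_pos: [0.5493, 0.1858, 0.3134]
ee_rot: [3.136, 0.022, -0.063]
ft_force: [-0.6, -0.3, -4.3]
gripper_width: 0.363
```

```bash
python3 go.py 543 208.6 101 1.7;  python3 -c "
from look import *
cap('wrist','wrist8');"
python3 rel.py wrist8 232 280 215 270
```

```text
t 9.20 grasp [542.1 184.9 133.5] yaw 0.78 tilt [-0.0401 -0.0052 -0.9992] F [-0.6 -0.3 -4.3] M [0.08 0.02 0.03] w 0.363 q [0.13 0.19 1.8  0.   1.19 1.69]
shift now [  2.6 -23.9  32.3] roll -0.92
shift after roll [  1.6 -23.7  32.5]
top c [547.9 184.4 149.2] n [0.1 0.  1. ] centre under top [546.7 184.3 132.2] 2604
```

View pics/wrist8.png

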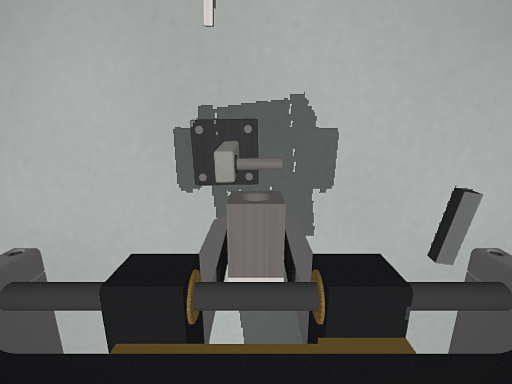

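The post's top is at (226,163), to the left of the insert's line. I shift left and lower to just above it.

step_arm:
  targets:
    - {"jaw": 0, "tx": 1, "ty": -24, "tz": 5, "roll": -0.9}
    - {"jaw": 0, "tx": 0, "ty": 0, "tz": 15, "roll": 0}
    - {"jaw": 0, "tx": 0, "ty": 0, "tz": 4, "roll": 0}

```text
clock: 9.5
ee_pos: [0.5514, 0.2057, 0.2904]
ee_rot: [3.133, 0.044, -0.054]
ft_force: [-1.5, -0.2, -5.0]
gripper_width: 0.358
```

```bash
python3 go.py 543 208.6 101 1.7;  python3 -c "
from look import *
cap('wrist','wrist9');cap('side','side9');cap('scene','scene9')
a=cv2.imread('pics/scene9.png');b=cv2.imread('pics/side9.png')
f=lambda i,x,y,w,h,s:cv2.resize(i[y:y+h,x:x+w],None,fx=s,fy=s,interpolation=cv2.INTER_CUBIC)
cv2.imwrite('pics/z9.png',np.hstack([f(a,290,130,130,180,3),f(b,150,70,130,180,3)]))"
python3 rel.py wrist9 232 280 215 270
python3 - <<'E'
from geo import *
w=cloud(load('wrist9'))*1e3
p=w[100:200,150:300].reshape(-1,3);q=p[(p[:,2]>79)&(p[:,2]<88)&(p[:,1]>180)];print(len(q),cv2.minAreaRect(q[:,:2].astype(np.float32)))
for v in range(185,206,3):print(v,w[v,[240,256,272]].round(0).tolist())
E
```

```text
t 9.50 grasp [545.1 204.2 110.5] yaw 1.59 tilt [-0.0346 -0.0084 -0.9994] F [-1.5 -0.2 -5. ] M [0.01 0.05 0.02] w 0.358 q [ 0.16  0.24  1.79 -0.    1.15  1.71]
shift now [-1.7 -4.6  9.6] roll -0.11
shift after roll [-2.  -4.5  9.5]
top c [550.8 203.9 126.2] n [0.1 0.  1. ] centre under top [549.8 203.7 109.3] 2605
669 ((580.5938110351562, 209.38258361816406), (22.375072479248047, 16.837682723999023), 1.1635128259658813)
185 [[573.0, 215.0, 82.0], [574.0, 204.0, 82.0], [555.0, 186.0, 11.0]]
188 [[571.0, 215.0, 82.0], [572.0, 204.0, 83.0], [551.0, 186.0, 10.0]]
191 [[572.0, 215.0, 92.0], [572.0, 204.0, 93.0], [573.0, 193.0, 92.0]]
194 [[573.0, 214.0, 102.0], [572.0, 204.0, 99.0], [573.0, 193.0, 100.0]]
197 [[573.0, 214.0, 108.0], [570.0, 204.0, 98.0], [574.0, 194.0, 110.0]]
200 [[573.0, 214.0, 116.0], [568.0, 204.0, 100.0], [574.0, 194.0, 116.0]]
203 [[574.0, 213.0, 123.0], [574.0, 204.0, 122.0], [575.0, 195.0, 123.0]]
```

View pics/z9.png

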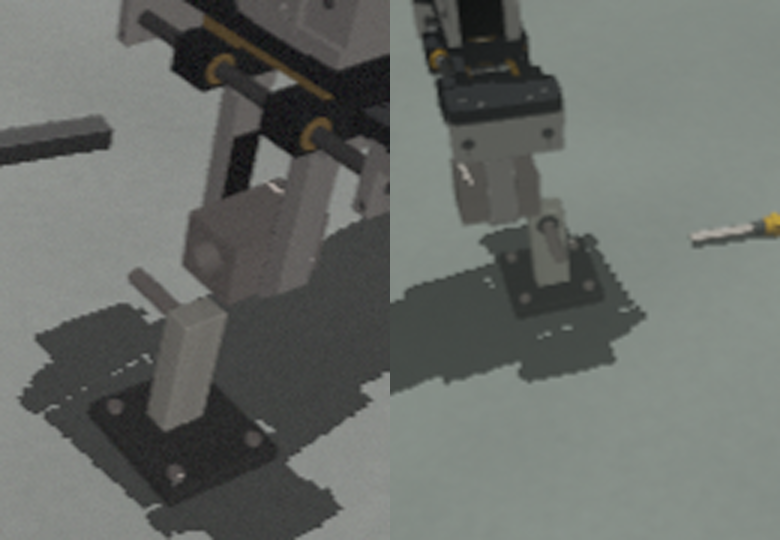

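View pics/wrist9.png

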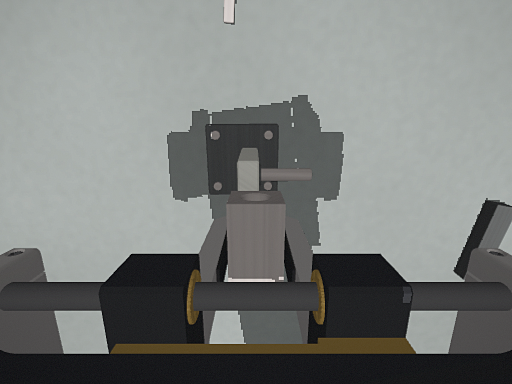

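step_arm:
  targets:
    - {"jaw": 0, "tx": 0, "ty": -4.5, "tz": 5, "roll": 0}
    - {"jaw": 0, "tx": 0, "ty": 0, "tz": 4, "roll": 0}
    - {"jaw": 0, "tx": 0, "ty": 0, "tz": 3, "roll": 0}

```text
clock: 9.9
ee_pos: [0.5532, 0.2084, 0.2823]
ee_rot: [3.135, 0.037, -0.043]
ft_force: [0.4, -0.4, -3.8]
gripper_width: 0.359
```

```bash
python3 go.py 540 208.6 93 1.7
```

```text
t 9.90 grasp [548.3 207.2 102.3] yaw 1.35 tilt [-0.0273 -0.0067 -0.9996] F [ 0.4 -0.4 -3.8] M [ 0.04 -0.06  0.01] w 0.359 q [ 0.17  0.25  1.79 -0.    1.13  1.72]
shift now [-8.  -1.6  9.6] roll -0.35
shift after roll [-8.3 -1.6  9.3]
```

step_arm:
  targets:
    - {"jaw": 0, "tx": -5, "ty": -1.5, "tz": 2, "roll": 0}
    - {"jaw": 0, "tx": -2, "ty": 0, "tz": 5, "roll": 0}
    - {"jaw": 0, "tx": -2, "ty": 0, "tz": 5, "roll": 0}

```text
clock: 10.15
ee_pos: [0.5471, 0.2096, 0.2783]
ee_rot: [3.135, 0.036, -0.024]
ft_force: [-7.3, -3.8, 18.3]
gripper_width: 0.361
```

```bash
python3 go.py 540 208.6 93 1.7;  python3 -c "
from look import *
cap('wrist','wrist10')"
python3 rel.py wrist10 232 280 215 270
```

```text
t 10.15 grasp [544.3 208.3  98.4] yaw 1.32 tilt [-0.0155 -0.0067 -0.9999] F [-7.3 -3.8 18.3] M [-0.64  0.87 -0.05] w 0.361 q [ 0.17  0.25  1.8  -0.    1.11  1.72]
shift now [-4.2 -0.4  5.4] roll -0.38
shift after roll [-4.3 -0.4  5.4]
top c [550.3 208.  115.4] n [-0.  0.  1.] centre under top [550.6 207.9  98.4] 2617
```

View pics/wrist10.png

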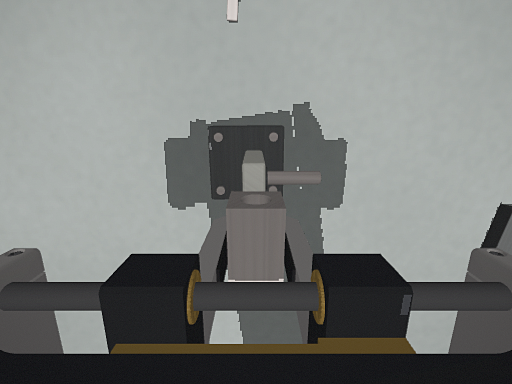

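It touches the post (about 22 N vertical) and the insert has begun to pivot, now level from 3.4° down. I continue along the arc.

step_arm:
  targets:
    - {"jaw": 0, "tx": -3, "ty": 0, "tz": 7, "roll": 0}
    - {"jaw": 0, "tx": -2, "ty": 0, "tz": 7, "roll": 0}
    - {"jaw": 0, "tx": -2, "ty": 0, "tz": 7, "roll": 0}

```text
clock: 10.45
ee_pos: [0.5438, 0.2098, 0.272]
ee_rot: [3.133, 0.038, 0.0]
ft_force: [-8.1, -3.3, 19.7]
gripper_width: 0.357
```

```bash
python3 go.py 540 208.6 93 1.7;  python3 -c "
from look import *
cap('wrist','wrist11')"
python3 rel.py wrist11 232 280 215 270
```

```text
t 10.45 grasp [543.9 208.3  92. ] yaw 1.41 tilt [ 2.e-04 -8.e-03 -1.e+00] F [-8.1 -3.3 19.7] M [-0.65  1.   -0.11] w 0.357 q [ 0.17  0.25  1.82 -0.01  1.08  1.73]
shift now [-3.8 -0.3 -1. ] roll -0.29
shift after roll [-3.8 -0.4 -1. ]
top c [550.  208.1 112.9] n [-0.2  0.   1. ] centre under top [553.  208.   96.2] 2393
```

View pics/wrist11.png

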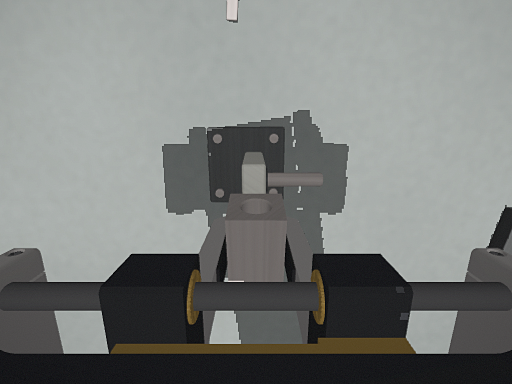

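step_arm:
  targets:
    - {"jaw": 0, "tx": -6, "ty": 0, "tz": 7, "roll": 0}
    - {"jaw": 0, "tx": -4, "ty": 0, "tz": 8, "roll": 0}
    - {"jaw": 0, "tx": -2, "ty": 0, "tz": 8, "roll": 0}
    - {"jaw": 0, "tx": -1, "ty": 0, "tz": 8, "roll": 0}

```text
clock: 10.83
ee_pos: [0.5379, 0.2098, 0.2602]
ee_rot: [3.132, 0.04, 0.046]
ft_force: [-10.3, -3.8, 18.5]
gripper_width: 0.361
```

```bash
python3 go.py 540 208.6 93 1.7;  python3 -c "
from look import *
cap('wrist','wrist12')"
python3 rel.py wrist12 235 278 215 260
```

```text
t 10.83 grasp [543.2 208.2  80.3] yaw 1.49 tilt [ 0.0296 -0.0085 -0.9995] F [-10.3  -3.8  18.5] M [-0.63  1.14 -0.11] w 0.361 q [ 0.18  0.25  1.84 -0.02  1.02  1.73]
shift now [ -2.8  -0.3 -12.8] roll -0.21
shift after roll [ -3.2  -0.5 -12.7]
top c [554.9 207.8 103.3] n [1.  0.1 0.2] centre under top [538.3 206.9  99.6] 243
```

View pics/wrist12.png

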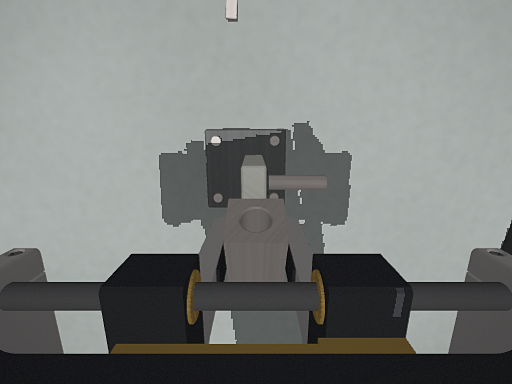

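step_arm:
  targets:
    - {"jaw": 0, "tx": -5, "ty": 0, "tz": 7, "roll": 0}
    - {"jaw": 0, "tx": -1, "ty": 0, "tz": 8, "roll": 0}
    - {"jaw": 0, "tx": 0, "ty": 0, "tz": 8, "roll": 0}
    - {"jaw": 0, "tx": 2, "ty": 0, "tz": 8, "roll": 0}

```text
clock: 11.22
ee_pos: [0.5397, 0.2101, 0.2462]
ee_rot: [3.129, 0.043, 0.072]
ft_force: [-15.4, -4.6, 21.2]
gripper_width: 0.36
```

```bash
python3 go.py 540 208.6 93 1.7;  python3 -c "
from look import *
cap('wrist','wrist13');cap('side','side13');cap('scene','scene13')
a=cv2.imread('pics/scene13.png');b=cv2.imread('pics/side13.png')
f=lambda i,x,y,w,h,s:cv2.resize(i[y:y+h,x:x+w],None,fx=s,fy=s,interpolation=cv2.INTER_CUBIC)
cv2.imwrite('pics/z13.png',np.hstack([f(a,290,130,100,130,3),f(b,150,70,100,130,3),f(cv2.imread('pics/wrist13.png'),190,170,130,130,3)[:390,:200*2]])[:,:800])"

```

```text
t 11.22 grasp [548.  208.2  66.4] yaw 1.60 tilt [ 0.046  -0.0104 -0.9989] F [-15.4  -4.6  21.2] M [-0.71  1.79 -0.09] w 0.36 q [ 0.18  0.27  1.84 -0.02  0.98  1.73]
shift now [ -6.7  -0.3 -27. ] roll -0.1
shift after roll [ -7.9  -0.7 -26.6]
```

View pics/z13.png

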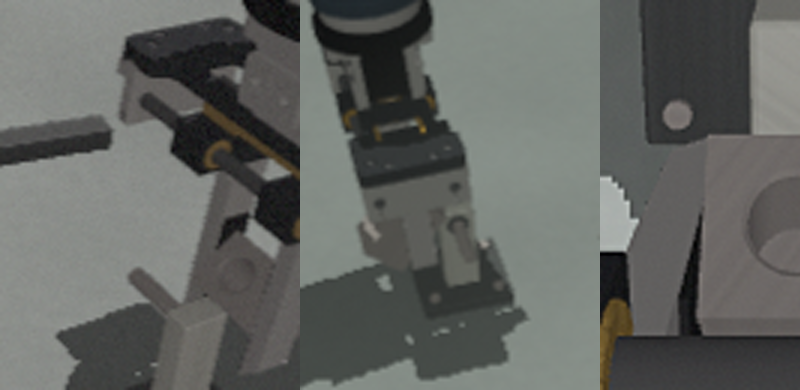

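```bash
cat > face.py <<'E'
import sys
from geo import *
d=load(sys.argv[1]);w=cloud(d)*1e3;u0,u1,v0,v1=map(int,sys.argv[2:6])
q=w[v0:v1,u0:u1].reshape(-1,3)
rng=np.random.default_rng(0);best=None
for _ in range(300):
    a=q[rng.choice(len(q),3,False)];n=np.cross(a[1]-a[0],a[2]-a[0]);L=np.linalg.norm(n)
    if L<50: continue
    n/=L;k=abs((q-a[0])@n)<1
    if best is None or k.sum()>best.sum(): best=k
q=q[best]
for _ in range(2):
    c=q.mean(0);n=np.linalg.svd(q-c,full_matrices=False)[2][2];n*=np.sign(n[2])
print('face',len(q),'c',c.round(1),'n',n.round(3),'elev %.1f'%np.degrees(np.arcsin(n[2])))
E
for i in 12; do python3 face.py wrist$i 228 284 203 230; done
python3 face.py wrist13 228 284 215 275
python3 - <<'E'
from geo import *
w=cloud(load('wrist13'))*1e3
for v in range(205,285,5):print(v,w[v,[232,280]].round(0).tolist())
E
```

```text
face 915 c [565.4 208.2  95.5] n [0.882 0.026 0.47 ] elev 28.0
face 2190 c [557.9 208.3  97.2] n [0.69  0.021 0.724] elev 46.3
205 [[555.0, 227.0, 11.0], [556.0, 186.0, 9.0]]
210 [[551.0, 227.0, 11.0], [551.0, 186.0, 10.0]]
215 [[570.0, 222.0, 85.0], [570.0, 195.0, 85.0]]
220 [[568.0, 221.0, 88.0], [568.0, 195.0, 88.0]]
225 [[566.0, 221.0, 90.0], [566.0, 195.0, 89.0]]
230 [[563.0, 221.0, 92.0], [564.0, 195.0, 91.0]]
235 [[561.0, 221.0, 93.0], [562.0, 195.0, 94.0]]
240 [[559.0, 221.0, 96.0], [560.0, 195.0, 96.0]]
245 [[557.0, 221.0, 98.0], [558.0, 195.0, 99.0]]
250 [[555.0, 221.0, 99.0], [555.0, 195.0, 99.0]]
255 [[554.0, 220.0, 103.0], [554.0, 195.0, 101.0]]
260 [[551.0, 220.0, 102.0], [552.0, 195.0, 103.0]]
265 [[550.0, 220.0, 106.0], [550.0, 195.0, 104.0]]
270 [[547.0, 220.0, 107.0], [548.0, 196.0, 106.0]]
275 [[546.0, 220.0, 108.0], [546.0, 196.0, 108.0]]
280 [[539.0, 220.0, 102.0], [540.0, 195.0, 102.0]]
```

View pics/wrist13.png

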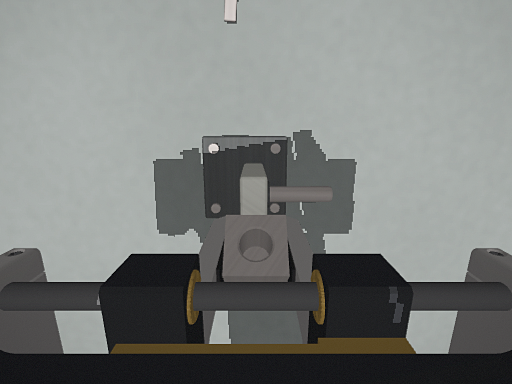

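The end face's elevation is 46° and the pivot works, but the insert's centre is (538.6, 77) while the pads are at (548, 66), so it has slipped about 14 mm in the jaws. To avoid losing it, I'll back off, lean it on the bench against the post's near face, regrip it better and finish the pivot.

step_arm:
  targets:
    - {"jaw": 0, "tx": -8, "ty": 0, "tz": -6, "roll": 0}
    - {"jaw": 0, "tx": -12, "ty": 0, "tz": 0, "roll": 0}
    - {"jaw": 0, "tx": 0, "ty": 0, "tz": 0, "roll": 0}

```text
clock: 11.62
ee_pos: [0.5188, 0.2096, 0.2527]
ee_rot: [3.13, 0.043, 0.075]
ft_force: [-0.8, 0.2, -4.8]
gripper_width: 0.357
```

```bash
python3 go.py 533 208.6 30 1.7;  python3 -c "
from look import *
cap('wrist','wrist14')"
python3 face.py wrist14 228 284 215 275
```

```text
t 11.62 grasp [527.4 207.9  72.9] yaw 1.58 tilt [ 0.0479 -0.0097 -0.9988] F [-0.8  0.2 -4.8] M [0.09 0.07 0.02] w 0.357 q [ 0.18  0.22  1.89 -0.02  0.98  1.74]
shift now [ 3.6 -1.  43.1] roll -0.12
shift after roll [ 5.6 -0.5 42.9]
face 2144 c [537.1 208.2 103.8] n [0.677 0.02  0.736] elev 47.4
```

View pics/wrist14.png

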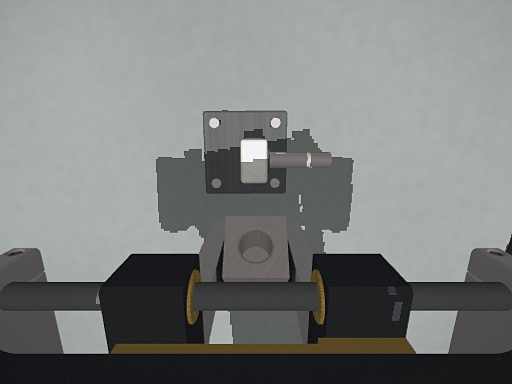

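step_arm:
  targets:
    - {"jaw": 0, "tx": -2, "ty": 0, "tz": 14, "roll": 0}
    - {"jaw": 0, "tx": -2, "ty": 0, "tz": 14, "roll": 0}
    - {"jaw": 0, "tx": -2, "ty": 0, "tz": 12, "roll": 0}
    - {"jaw": 0, "tx": 0, "ty": 0, "tz": 1, "roll": 0}

```text
clock: 12.0
ee_pos: [0.5174, 0.2094, 0.2119]
ee_rot: [3.131, 0.043, 0.086]
ft_force: [-1.3, 0.2, -4.8]
gripper_width: 0.366
```

```bash
python3 go.py 538 208.6 24 1.7
```

```text
t 12.00 grasp [527.3 207.8  32.2] yaw 1.57 tilt [ 0.0551 -0.0084 -0.9984] F [-1.3  0.2 -4.8] M [-0.    0.08 -0.02] w 0.366 q [ 0.18  0.28  1.91 -0.02  0.9   1.74]
shift now [10.2 -0.5  8.8] roll -0.13
shift after roll [10.7 -0.4  8.2]
```

step_arm:
  targets:
    - {"jaw": 0, "tx": 7, "ty": 0, "tz": 4, "roll": 0}
    - {"jaw": 0, "tx": 6, "ty": 0, "tz": 4, "roll": 0}
    - {"jaw": 0, "tx": 0, "ty": 0, "tz": 0, "roll": 0}

```text
clock: 12.25
ee_pos: [0.5278, 0.21, 0.2019]
ee_rot: [3.13, 0.043, 0.045]
ft_force: [0.5, 0.1, -4.1]
gripper_width: 0.361
```

```bash
python3 go.py 541 208.6 22 1.7;  python3 -c "
from look import *
cap('wrist','wrist15')"
python3 face.py wrist15 228 284 215 275
```

```text
t 12.25 grasp [533.  208.1  22. ] yaw 1.58 tilt [ 0.0289 -0.011  -0.9995] F [ 0.5  0.1 -4.1] M [ 0.02 -0.06 -0.01] w 0.361 q [ 0.18  0.33  1.88 -0.02  0.91  1.74]
shift now [ 8.  -0.3  0.2] roll -0.12
shift after roll [ 8.  -0.3 -0. ]
face 1973 c [542.3 208.2  53.5] n [0.687 0.024 0.726] elev 46.6
```

View pics/wrist15.png

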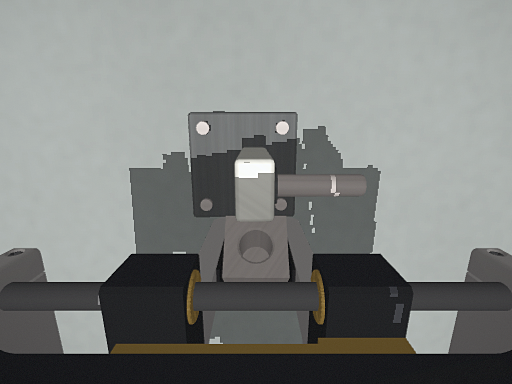

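step_arm:
  targets:
    - {"jaw": 0, "tx": 6, "ty": 0, "tz": 0, "roll": 0}
    - {"jaw": 0, "tx": 6, "ty": 0, "tz": 0, "roll": 0}
    - {"jaw": 0, "tx": 1, "ty": 0, "tz": 0.5, "roll": 0}

```text
clock: 12.55
ee_pos: [0.5356, 0.2111, 0.2006]
ee_rot: [3.126, 0.045, -0.013]
ft_force: [-0.5, -1.4, 1.4]
gripper_width: 0.364
```

```bash
python3 go.py 541 208.6 22 1.7;  python3 -c "
from look import *
cap('wrist','wrist16')"
python3 face.py wrist16 228 284 215 275
```

```text
t 12.55 grasp [534.2 208.4  20.6] yaw 1.65 tilt [-0.0082 -0.0154 -0.9998] F [-0.5 -1.4  1.4] M [-0.14  0.08  0.03] w 0.364 q [ 0.18  0.35  1.85 -0.02  0.96  1.73]
shift now [ 6.8 -0.  -1.5] roll -0.05
shift after roll [ 6.8 -0.  -1.4]
face 1588 c [543.  208.5  53.7] n [0.715 0.032 0.698] elev 44.3
```

The fingers now sit low beside the gauge's base plate edge, so leaning it there would be cramped. A better idea: hook the insert's solid end under the gauge pin from the far side and lift. That turns the hole up and also pushes the insert back towards the middle of the pads. I lift it clear first.

step_arm:
  targets:
    - {"jaw": 0, "tx": -6, "ty": 0, "tz": -8, "roll": 0}
    - {"jaw": 0, "tx": -4, "ty": 0, "tz": -30, "roll": 0}
    - {"jaw": 0, "tx": 0, "ty": 0, "tz": -35, "roll": 0}
    - {"jaw": 0, "tx": 0, "ty": 0, "tz": -35, "roll": 0}
    - {"jaw": 0, "tx": 0, "ty": 0, "tz": -20, "roll": 0}

```text
clock: 13.02
ee_pos: [0.5266, 0.2122, 0.3303]
ee_rot: [3.125, 0.044, -0.018]
ft_force: [0.8, -0.3, -2.8]
gripper_width: 0.358
```

```bash
python3 go.py 650 172 120 1.7
```

```text
t 13.02 grasp [524.6 209.3 150.4] yaw 1.60 tilt [-0.0112 -0.0165 -0.9998] F [ 0.8 -0.3 -2.8] M [ 0.09 -0.13  0.02] w 0.358 q [ 0.19  0.14  1.83 -0.02  1.19  1.73]
shift now [124.7  40.3  29.6] roll -0.1
shift after roll [124.3  41.   30.4]
```

step_arm:
  targets:
    - {"jaw": 0, "tx": 20, "ty": 7, "tz": 0, "roll": 0}
    - {"jaw": 0, "tx": 25, "ty": 8, "tz": 0, "roll": 0}
    - {"jaw": 0, "tx": 25, "ty": 8, "tz": 0, "roll": 0}
    - {"jaw": 0, "tx": 25, "ty": 8, "tz": 0, "roll": 0}
    - {"jaw": 0, "tx": 22, "ty": 7, "tz": 0, "roll": 0}

```text
clock: 13.43
ee_pos: [0.6495, 0.1787, 0.3471]
ee_rot: [3.129, 0.05, 0.028]
ft_force: [0.8, 0.8, -3.3]
gripper_width: 0.36
```

```bash
python3 go.py 645 172 120 1.7;  python3 -c "
from look import *
cap('wrist','wrist17')"
python3 face.py wrist17 228 284 215 275
```

```text
t 13.43 grasp [652.8 176.5 167.2] yaw 1.85 tilt [ 0.0182 -0.0121 -0.9998] F [ 0.8  0.8 -3.3] M [-0.   -0.02 -0.01] w 0.36 q [ 0.1   0.35  1.54 -0.01  1.24  1.65]
shift now [-8.8  3.7 47.1] roll 0.15
shift after roll [-7.9  4.3 47.2]
face 2150 c [663.5 176.6 197.7] n [0.694 0.033 0.719] elev 46.0
```

View pics/wrist17.png

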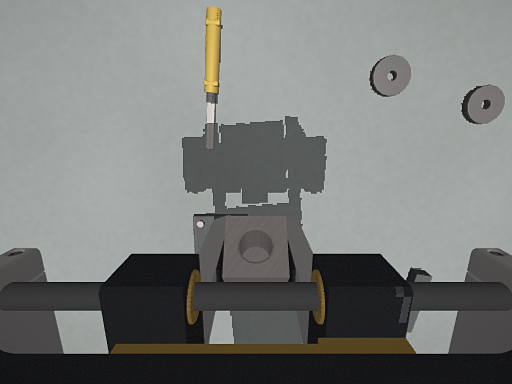

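step_arm:
  targets:
    - {"jaw": 0, "tx": -2, "ty": 2, "tz": 25, "roll": 0}
    - {"jaw": 0, "tx": -2, "ty": 2, "tz": 25, "roll": 0}
    - {"jaw": 0, "tx": -2, "ty": 0, "tz": 25, "roll": 0}
    - {"jaw": 0, "tx": 0, "ty": 0, "tz": 20, "roll": 0}
    - {"jaw": 0, "tx": 0, "ty": 0, "tz": 10, "roll": 0}

```text
clock: 13.9
ee_pos: [0.657, 0.1695, 0.2498]
ee_rot: [3.129, 0.041, 0.077]
ft_force: [-0.4, -0.2, -4.4]
gripper_width: 0.359
```

```bash
python3 go.py 622 172 57 1.7;  python3 -c "
from look import *
cap('wrist','wrist18')"
python3 face.py wrist18 228 284 215 275
```

```text
t 13.90 grasp [665.9 167.5  70.1] yaw 1.53 tilt [ 0.0494 -0.0112 -0.9987] F [-0.4 -0.2 -4.4] M [0.01 0.06 0.01] w 0.359 q [ 0.09  0.47  1.58 -0.02  1.05  1.64]
shift now [-44.4  -5.8  10.8] roll -0.17
shift after roll [-43.8  -5.8  13.1]
face 2185 c [675.6 167.5 100.8] n [0.668 0.026 0.743] elev 48.0
```

step_arm:
  targets:
    - {"jaw": 0, "tx": -12, "ty": -3, "tz": 6, "roll": 0}
    - {"jaw": 0, "tx": -13, "ty": -2, "tz": 6, "roll": 0}
    - {"jaw": 0, "tx": -8, "ty": 0, "tz": 1, "roll": 0}

```text
clock: 14.2
ee_pos: [0.6257, 0.1732, 0.2361]
ee_rot: [3.129, 0.04, 0.083]
ft_force: [0.3, 0.1, -3.7]
gripper_width: 0.361
```

```bash
python3 go.py 622 172 57 1.7;  python3 -c "
from look import *
cap('wrist','wrist19');cap('side','side19');cap('scene','scene19')
a=cv2.imread('pics/scene19.png');b=cv2.imread('pics/side19.png')
f=lambda i,x,y,w,h,s:cv2.resize(i[y:y+h,x:x+w],None,fx=s,fy=s,interpolation=cv2.INTER_CUBIC)
cv2.imwrite('pics/z19.png',np.hstack([f(a,250,160,130,150,3),f(b,160,90,130,150,3)]))"
python3 face.py wrist19 228 284 215 275
```

```text
t 14.20 grasp [635.3 171.2  56.3] yaw 1.47 tilt [ 0.0534 -0.011  -0.9985] F [ 0.3  0.1 -3.7] M [ 0.02  0.13 -0.02] w 0.361 q [ 0.1   0.43  1.66 -0.02  1.    1.65]
shift now [-13.2  -1.1  -1.4] roll -0.23
shift after roll [-13.2  -1.2  -0.7]
face 2136 c [645.  171.3  87.1] n [0.672 0.031 0.739] elev 47.7
```

View pics/z19.png

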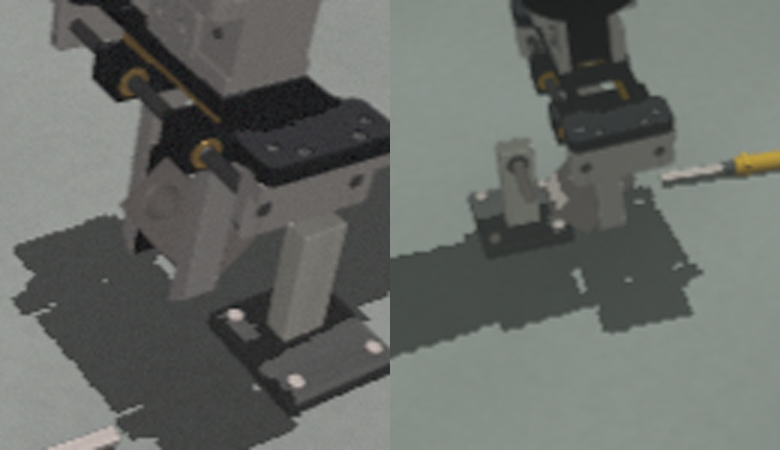

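step_arm:
  targets:
    - {"jaw": 0, "tx": -8, "ty": -1, "tz": 0, "roll": 0}
    - {"jaw": 0, "tx": -8, "ty": 0, "tz": -1, "roll": 0}
    - {"jaw": 0, "tx": 0, "ty": 0, "tz": 0, "roll": 0}

```text
clock: 14.6
ee_pos: [0.6114, 0.1736, 0.2408]
ee_rot: [3.129, 0.039, 0.097]
ft_force: [-0.3, -0.2, -4.5]
gripper_width: 0.362
```

```bash
python3 go.py 622 172 57 1.7;  python3 -c "
from look import *
cap('wrist','wrist20')"
python3 face.py wrist20 228 284 215 275
```

```text
t 14.60 grasp [622.5 171.7  61.2] yaw 1.44 tilt [ 0.0621 -0.0104 -0.998 ] F [-0.3 -0.2 -4.5] M [0.04 0.01 0.  ] w 0.362 q [ 0.1   0.39  1.7  -0.02  0.99  1.66]
shift now [-0.8 -0.3  4.1] roll -0.26
shift after roll [-0.5 -0.3  4.2]
face 2142 c [631.9 171.7  92.1] n [0.661 0.02  0.75 ] elev 48.6
```

step_arm:
  targets:
    - {"jaw": 0, "tx": -1, "ty": 0, "tz": -6, "roll": 0}
    - {"jaw": 0, "tx": -1, "ty": 0, "tz": -6, "roll": 0}
    - {"jaw": 0, "tx": -1, "ty": 0, "tz": -6, "roll": 0}

```text
clock: 14.9
ee_pos: [0.6076, 0.1732, 0.2567]
ee_rot: [3.129, 0.038, 0.106]
ft_force: [3.4, 0.1, -3.9]
gripper_width: 0.36
```

```bash
python3 go.py 622 172 57 1.7;  python3 -c "
from look import *
cap('wrist','wrist21')"
python3 face.py wrist21 228 284 215 275
```

```text
t 14.90 grasp [619.8 171.3  77.1] yaw 1.41 tilt [ 0.0677 -0.0102 -0.9977] F [ 3.4  0.1 -3.9] M [ 0.02 -0.46  0.01] w 0.36 q [ 0.1   0.36  1.71 -0.02  1.01  1.66]
shift now [ 0.8 -0.8 20.2] roll -0.29
shift after roll [ 2.2 -0.6 20.1]
face 2144 c [629.1 171.3 108.7] n [0.56  0.017 0.828] elev 55.9
```

It's turned to 56° with little force, and the slip is partly corrected. I dip slightly for better leverage, then push left and up.

step_arm:
  targets:
    - {"jaw": 0, "tx": 2, "ty": 0, "tz": 6, "roll": 0}
    - {"jaw": 0, "tx": -1, "ty": 0, "tz": 6, "roll": 0}
    - {"jaw": 0, "tx": -5, "ty": 0, "tz": 0, "roll": 0}
    - {"jaw": 0, "tx": -5, "ty": 0, "tz": -2, "roll": 0}

```text
clock: 15.28
ee_pos: [0.6016, 0.1728, 0.2495]
ee_rot: [3.129, 0.037, 0.12]
ft_force: [15.5, 1.8, -14.4]
gripper_width: 0.36
```

```bash
python3 go.py 622 172 57 1.7;  python3 -c "
from look import *
cap('wrist','wrist22')"
python3 face.py wrist22 228 284 215 275
```

```text
t 15.28 grasp [615.4 171.1  70. ] yaw 1.38 tilt [ 0.0767 -0.0092 -0.997 ] F [ 15.5   1.8 -14.4] M [ 0.25 -2.99  0.  ] w 0.36 q [ 0.1   0.36  1.73 -0.02  0.98  1.66]
shift now [ 5.6 -0.9 13.5] roll -0.32
shift after roll [ 6.6 -0.7 13. ]
face 2148 c [624.4 171.2 102.2] n [0.54  0.016 0.841] elev 57.3
```

step_arm:
  targets:
    - {"jaw": 0, "tx": -6, "ty": 0, "tz": -3, "roll": 0}
    - {"jaw": 0, "tx": -6, "ty": 0, "tz": -4, "roll": 0}
    - {"jaw": 0, "tx": -6, "ty": 0, "tz": -4, "roll": 0}

```text
clock: 15.58
ee_pos: [0.5848, 0.172, 0.2568]
ee_rot: [3.13, 0.035, 0.159]
ft_force: [14.0, 2.5, -20.8]
gripper_width: 0.361
```

```bash
python3 go.py 622 172 57 1.7;  python3 -c "
from look import *
cap('wrist','wrist23')"
python3 face.py wrist23 228 284 220 275
```

```text
t 15.58 grasp [603.1 170.9  77.8] yaw 1.29 tilt [ 0.1013 -0.0062 -0.9948] F [ 14.    2.5 -20.8] M [ 0.33 -2.63 -0.02] w 0.361 q [ 0.1   0.31  1.77 -0.02  0.96  1.66]
shift now [16.8 -0.9 22.6] roll -0.41
shift after roll [19.  -0.5 20.8]
face 1546 c [610.3 170.8 112.3] n [0.331 0.011 0.943] elev 70.6
```

View pics/wrist23.png

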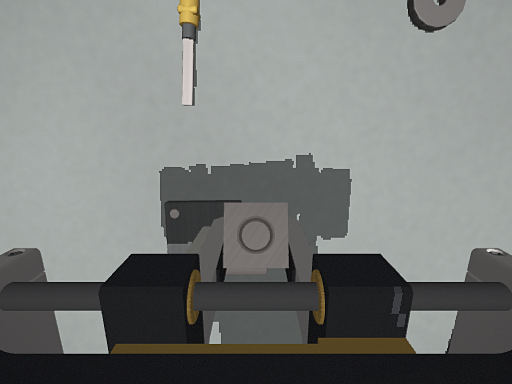

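70.6° now, which is past the 59° at which it'll stand on its solid end. One more small lift, then away.

step_arm:
  targets:
    - {"jaw": 0, "tx": 0, "ty": 0, "tz": -5, "roll": 0}
    - {"jaw": 0, "tx": 1, "ty": 0, "tz": -5, "roll": 0}

```text
clock: 15.8
ee_pos: [0.5839, 0.1717, 0.2636]
ee_rot: [3.13, 0.034, 0.17]
ft_force: [1.1, 1.0, -3.5]
gripper_width: 0.362
```

```bash
python3 go.py 650 130 57 1.7;  python3 -c "
from look import *
cap('wrist','wrist24')"
python3 face.py wrist24 228 284 220 275
```

```text
t 15.80 grasp [603.3 170.6  84.7] yaw 1.28 tilt [ 0.1082 -0.0059 -0.9941] F [ 1.1  1.  -3.5] M [ 0.05  0.11 -0.01] w 0.362 q [ 0.1   0.3   1.78 -0.02  0.96  1.66]
shift now [42.5 41.4 32.8] roll -0.42
shift after roll [45.4 42.  27.7]
face 1531 c [610.5 170.3 119.1] n [0.309 0.015 0.951] elev 72.0
```

step_arm:
  targets:
    - {"jaw": 0, "tx": 12, "ty": 0, "tz": 0, "roll": 0}
    - {"jaw": 0, "tx": 20, "ty": 0, "tz": 0, "roll": 0}
    - {"jaw": 0, "tx": 10, "ty": 20, "tz": -10, "roll": 0}
    - {"jaw": 0, "tx": 0, "ty": 30, "tz": -10, "roll": 0}
    - {"jaw": 0, "tx": 0, "ty": 30, "tz": 0, "roll": 0}
    - {"jaw": 0, "tx": 0, "ty": 20, "tz": 0, "roll": 0}

```text
clock: 16.35
ee_pos: [0.6243, 0.0742, 0.2891]
ee_rot: [3.131, 0.048, 0.153]
ft_force: [0.4, 1.4, -3.6]
gripper_width: 0.357
```

```bash
python3 go.py 635 75 57 1.7;  python3 -c "
from look import *
cap('wrist','wrist25');cap('side','side25')"
python3 face.py wrist25 228 284 215 275
```

```text
t 16.35 grasp [641.9  73.3 109.9] yaw 1.78 tilt [ 0.0976 -0.0048 -0.9952] F [ 0.4  1.4 -3.6] M [ 0.04  0.11 -0.04] w 0.357 q [-0.06  0.3   1.71  0.    1.03  1.48]
shift now [-12.   -2.3  52. ] roll 0.08
shift after roll [-6.9 -1.9 52.9]
face 1675 c [651.2  73.4 143.9] n [0.307 0.018 0.952] elev 72.1
```

View pics/side25.png

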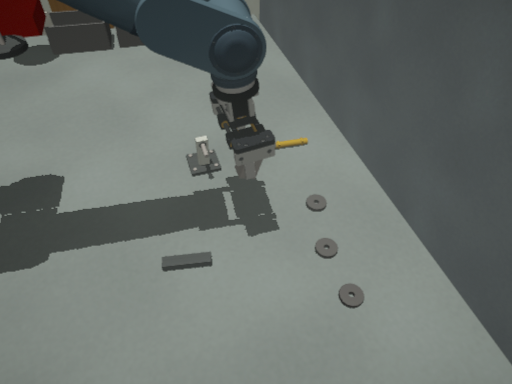

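Clear bench below. I lower it to set it on its solid end.

step_arm:
  targets:
    - {"jaw": 0, "tx": -3, "ty": 0, "tz": 20, "roll": 0}
    - {"jaw": 0, "tx": -3, "ty": 0, "tz": 25, "roll": 0}
    - {"jaw": 0, "tx": -3, "ty": 0, "tz": 20, "roll": 0}
    - {"jaw": 0, "tx": -1, "ty": 0, "tz": 6, "roll": 0}
    - {"jaw": 0, "tx": 0, "ty": 0, "tz": 1, "roll": 0}

```text
clock: 16.87
ee_pos: [0.6206, 0.0739, 0.2157]
ee_rot: [3.132, 0.041, 0.153]
ft_force: [0.3, 0.1, -4.0]
gripper_width: 0.361
```

```bash
python3 go.py 635 75 26 1.7
```

```text
t 16.87 grasp [638.1  73.2  36.6] yaw 1.53 tilt [ 0.0974 -0.0039 -0.9952] F [ 0.3  0.1 -4. ] M [ 0.05  0.12 -0.02] w 0.361 q [-0.06  0.4   1.74  0.    0.9   1.48]
shift now [-4.1 -1.9 10.2] roll -0.17
shift after roll [-3.1 -1.9 10.6]
```

step_arm:
  targets:
    - {"jaw": 0, "tx": -1, "ty": 0, "tz": 8, "roll": 0}
    - {"jaw": 0, "tx": 0, "ty": 0, "tz": 3, "roll": 0}
    - {"jaw": 0, "tx": 0, "ty": 0, "tz": 2, "roll": 0}

```text
clock: 17.12
ee_pos: [0.6211, 0.075, 0.2048]
ee_rot: [3.132, 0.045, 0.15]
ft_force: [-12.8, -2.0, 20.3]
gripper_width: 0.362
```

```bash
python3 go.py 635 75 26 1.7; python3 -c "
from look import *
cap('wrist','wrist26')"
python3 face.py wrist26 228 284 215 275
```

```text
t 17.12 grasp [638.4  74.2  25.6] yaw 1.66 tilt [ 0.0956 -0.0044 -0.9954] F [-12.8  -2.   20.3] M [-0.38  2.04 -0.07] w 0.362 q [-0.06  0.42  1.74  0.    0.89  1.48]
shift now [-3.3 -0.9 -0.7] roll -0.04
shift after roll [-3.3 -0.9 -0.4]
face 1777 c [647.4  74.2  59.7] n [0.317 0.017 0.948] elev 71.5
```

It's touching the bench (20 N). I release so it rocks upright.

step_arm:
  targets:
    - {"jaw": 0.5, "tx": 0, "ty": 0, "tz": -1, "roll": 0}
    - {"jaw": 0.55, "tx": 0, "ty": 0, "tz": 0, "roll": 0}
    - {"jaw": 0.6, "tx": 0, "ty": 0, "tz": 0, "roll": 0}
    - {"jaw": 0.6, "tx": 0, "ty": 0, "tz": 0, "roll": 0}

```text
clock: 17.5
ee_pos: [0.6246, 0.0754, 0.2126]
ee_rot: [3.13, 0.045, 0.173]
ft_force: [-0.3, 0.2, 0.5]
gripper_width: 0.589
```

```bash
python3 go.py 635 75 34 1.7; python3 -c "
from look import *
cap('wrist','wrist27')"
python3 face.py wrist27 228 284 225 280
```

```text
t 17.50 grasp [644.5  74.6  33.6] yaw 1.68 tilt [ 0.1101 -0.0047 -0.9939] F [-0.3  0.2  0.5] M [ 0.04  0.01 -0.02] w 0.589 q [-0.06  0.41  1.73  0.    0.89  1.48]
shift now [-9.3 -0.7 -1.4] roll -0.02
shift after roll [-9.4 -0.7 -0.4]
face 1444 c [642.4  74.2  56. ] n [ 0.011 -0.     1.   ] elev 89.4
```

View pics/wrist27.png

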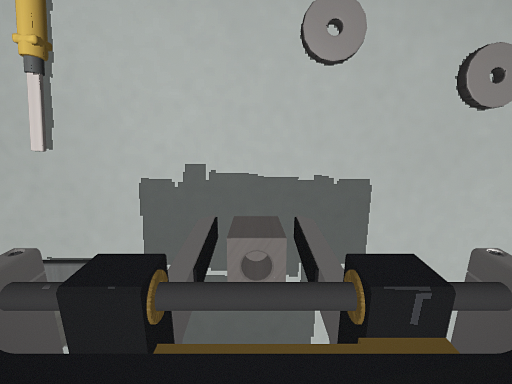

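It's standing upright with the hole at (257,263) facing up: elevation 89.4°, face at z = 56 mm as it should be. Regrasping.

step_arm:
  targets:
    - {"jaw": 0, "tx": -2, "ty": 0, "tz": 1, "roll": 0}
    - {"jaw": 0, "tx": 0, "ty": 0, "tz": 0, "roll": 0}
    - {"jaw": 0, "tx": 0, "ty": 0, "tz": 1, "roll": 0}
    - {"jaw": 0, "tx": 0, "ty": 0, "tz": 0, "roll": 0}
    - {"jaw": 0, "tx": 0, "ty": 0, "tz": 1, "roll": 0}
    - {"jaw": 0, "tx": 0, "ty": 0, "tz": 0, "roll": 0}

```text
clock: 18.05
ee_pos: [0.6234, 0.0753, 0.2109]
ee_rot: [3.13, 0.045, 0.174]
ft_force: [1.2, 0.4, -2.5]
gripper_width: 0.36
```

```bash
python3 go.py 642.4 74.2 32 1.7; python3 -c "
from look import *
cap('wrist','wrist28')"
python3 face.py wrist28 228 284 235 280
```

```text
t 18.05 grasp [643.4  74.4  32. ] yaw 1.68 tilt [ 0.1107 -0.0047 -0.9938] F [ 1.2  0.4 -2.5] M [ 0.03 -0.06  0.01] w 0.36 q [-0.06  0.41  1.74  0.    0.88  1.48]
shift now [-1.   0.2 -0.1] roll -0.02
shift after roll [-1.   0.2  0. ]
face 1455 c [641.7  74.   56. ] n [0.    0.011 1.   ] elev 89.3
```

step_arm:
  targets:
    - {"jaw": 0, "tx": 1, "ty": 0, "tz": -8, "roll": 0}
    - {"jaw": 0, "tx": 2, "ty": 0, "tz": -18, "roll": 0}
    - {"jaw": 0, "tx": 2, "ty": 0, "tz": -22, "roll": 0}
    - {"jaw": 0, "tx": 2, "ty": 0, "tz": -22, "roll": 0}
    - {"jaw": 0, "tx": 2, "ty": 0, "tz": -22, "roll": 0}
    - {"jaw": 0, "tx": 2, "ty": 0, "tz": -22, "roll": 0}
    - {"jaw": 0, "tx": 2, "ty": 0, "tz": -22, "roll": 0}
    - {"jaw": 0, "tx": 1, "ty": 0, "tz": -12, "roll": 0}
    - {"jaw": 0, "tx": 0, "ty": 0, "tz": 0, "roll": 0}

```text
clock: 18.85
ee_pos: [0.617, 0.0766, 0.3559]
ee_rot: [3.134, 0.045, 0.137]
ft_force: [0.5, 0.3, -3.7]
gripper_width: 0.361
```

```bash
python3 go.py 642.4 74.2 200 1.7; python3 -c "
from look import *
cap('wrist','wrist29');cap('scene','scene29')"
python3 face.py wrist29 228 284 235 280
```

```text
t 18.85 grasp [632.8  76.  176.6] yaw 1.65 tilt [ 0.0876 -0.0032 -0.9962] F [ 0.5  0.3 -3.7] M [-0.01  0.   -0.01] w 0.361 q [-0.06  0.21  1.69  0.    1.15  1.48]
shift now [ 11.6   2.2 -22.5] roll -0.05
shift after roll [  9.5   2.1 -23.4]
face 1448 c [631.7  75.5 200.6] n [0.01  0.006 1.   ] elev 89.3
```

View pics/scene29.png

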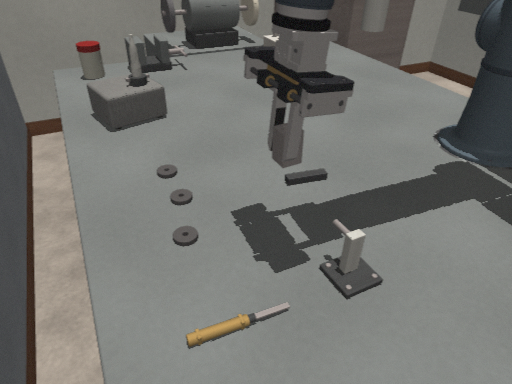

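View pics/wrist29.png

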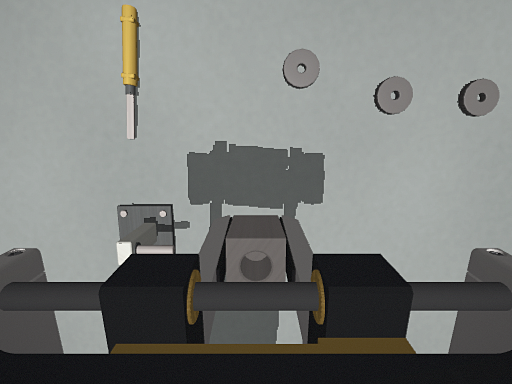

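step_arm:
  targets:
    - {"jaw": 0, "tx": -6, "ty": 0, "tz": -12, "roll": 0}
    - {"jaw": 0, "tx": -10, "ty": 0, "tz": -15, "roll": 0}
    - {"jaw": 0, "tx": -10, "ty": 0, "tz": -15, "roll": 0}
    - {"jaw": 0, "tx": -6, "ty": 0, "tz": -6, "roll": 0}
    - {"jaw": 0, "tx": 0, "ty": 0, "tz": 0, "roll": 0}
    - {"jaw": 0, "tx": 0, "ty": 0, "tz": 0, "roll": 0}

```text
clock: 19.45
ee_pos: [0.5768, 0.0756, 0.3854]
ee_rot: [3.137, 0.044, 0.095]
ft_force: [-0.3, 0.1, -4.3]
gripper_width: 0.36
```

```bash
python3 go.py; python3 -c "
from look import *
cap('wrist','wrist30');cap('side','side30')
print(robot.sense()['joint_velocities'].round(4))
from geo import *
for t,u in (('scene29',0),('side30',0)):
    d=load(t);w=cloud(d)
    m=((w[...,2]>0.006)&(w[...,2]<0.03)&(w[...,0]>.68)&(w[...,0]<.9)&(abs(w[...,1])<.3)).astype(np.uint8)
    n,l,st,c=cv2.connectedComponentsWithStats(m)
    for i in range(1,n):
        if st[i,4]>50: p=w[l==i];print(t,p.min(0).round(3),p.max(0).round(3))
"
python3 face.py wrist30 228 284 238 280; python3 go.py
```

```text
t 19.45 grasp [587.7  75.3 205.8] yaw 1.61 tilt [ 0.0605 -0.0017 -0.9982] F [-0.3  0.1 -4.3] M [ 0.01  0.03 -0.01] w 0.36 q [-0.06  0.09  1.77  0.    1.22  1.48]
[ 0.0008  0.0026 -0.0107 -0.0003 -0.0005  0.0005]
scene29 [ 0.737 -0.216  0.006] [ 0.779 -0.17   0.013]
scene29 [ 0.735 -0.109  0.006] [ 0.778 -0.066  0.012]
scene29 [0.763 0.005 0.006] [0.806 0.048 0.013]
scene29 [0.697 0.219 0.006] [0.844 0.237 0.019]
side30 [0.699 0.214 0.006] [0.845 0.233 0.02 ]
side30 [0.764 0.001 0.006] [0.807 0.044 0.014]
side30 [ 0.738 -0.113  0.006] [ 0.781 -0.069  0.014]
side30 [ 0.737 -0.217  0.006] [ 0.781 -0.175  0.014]
face 1421 c [587.2  75.1 229.7] n [ 0.055 -0.     0.998] elev 86.9
t 19.55 grasp [587.8  75.3 205.5] yaw 1.61 tilt [ 0.0597 -0.0016 -0.9982] F [-0.6 -1.  -4.3] M [ 0.01 -0.01  0.  ] w 0.36 q [-0.06  0.09  1.76  0.    1.22  1.48]
```

View pics/side30.png

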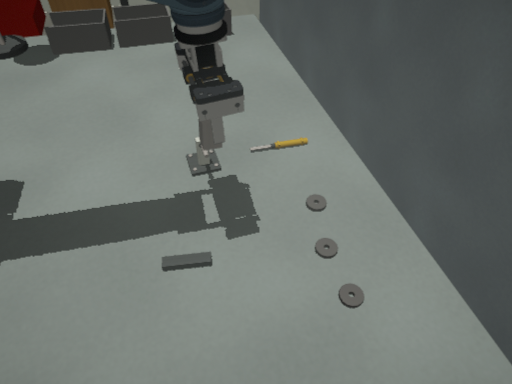

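Tool tilt drifted during the lift, so the insert is about 3° off vertical (elevation 86.9°). Outward moves up here drift it the other way, so I use one to correct.

step_arm:
  targets:
    - {"jaw": 0, "tx": 15, "ty": 0, "tz": 0, "roll": 0}
    - {"jaw": 0, "tx": 20, "ty": 0, "tz": 0, "roll": 0}
    - {"jaw": 0, "tx": 20, "ty": 0, "tz": 0, "roll": 0}
    - {"jaw": 0, "tx": 15, "ty": 0, "tz": 0, "roll": 0}
    - {"jaw": 0, "tx": 0, "ty": 0, "tz": 0, "roll": 0}

```text
clock: 19.97
ee_pos: [0.65, 0.0775, 0.3828]
ee_rot: [3.138, 0.043, 0.082]
ft_force: [0.3, 0.3, -4.0]
gripper_width: 0.361
```

```bash
python3 go.py
```

```text
t 19.97 grasp [659.4  77.3 203.1] yaw 1.59 tilt [ 0.0522 -0.0012 -0.9986] F [ 0.3  0.3 -4. ] M [-0.01  0.03 -0.02] w 0.361 q [-0.05  0.26  1.58  0.    1.25  1.49]
```

step_arm:
  targets:
    - {"jaw": 0, "tx": 0, "ty": 0, "tz": 25, "roll": 0}
    - {"jaw": 0, "tx": 0, "ty": 0, "tz": 25, "roll": 0}
    - {"jaw": 0, "tx": 0, "ty": 0, "tz": 25, "roll": 0}
    - {"jaw": 0, "tx": 0, "ty": 0, "tz": 20, "roll": 0}
    - {"jaw": 0, "tx": 0, "ty": 0, "tz": 10, "roll": 0}

```text
clock: 20.38
ee_pos: [0.6568, 0.0773, 0.2742]
ee_rot: [3.138, 0.044, 0.086]
ft_force: [-0.9, -0.3, -4.1]
gripper_width: 0.363
```

```bash
python3 go.py
```

```text
t 20.38 grasp [666.7  77.   94.4] yaw 1.60 tilt [ 0.0549 -0.0015 -0.9985] F [-0.9 -0.3 -4.1] M [0.07 0.1  0.05] w 0.363 q [-0.05  0.4   1.62  0.    1.07  1.49]
```

That didn't help much. I'll set it down, let it square up on the bench, regrip and lift faster, since the fast lift drifted least.

step_arm:
  targets:
    - {"jaw": 0, "tx": -1, "ty": 0, "tz": 25, "roll": 0}
    - {"jaw": 0, "tx": -1, "ty": 0, "tz": 22, "roll": 0}
    - {"jaw": 0, "tx": 0, "ty": 0, "tz": 8, "roll": 0}
    - {"jaw": 0, "tx": 0, "ty": 0, "tz": 2, "roll": 0}

```text
clock: 20.72
ee_pos: [0.6565, 0.0772, 0.2119]
ee_rot: [3.139, 0.044, 0.077]
ft_force: [-5.7, -0.1, 15.6]
gripper_width: 0.36
```

```bash
python3 go.py
```

```text
t 20.72 grasp [665.3  77.   32.1] yaw 1.60 tilt [ 0.0491 -0.0012 -0.9988] F [-5.7 -0.1 15.6] M [ 0.    1.14 -0.01] w 0.36 q [-0.05  0.49  1.63  0.    0.98  1.49]
```

step_arm:
  targets:
    - {"jaw": 0.5, "tx": 0, "ty": 0, "tz": 0, "roll": 0}
    - {"jaw": 0.5, "tx": 0, "ty": 0, "tz": 0, "roll": 0}
    - {"jaw": 0.5, "tx": 0, "ty": 0, "tz": 0, "roll": 0}
    - {"jaw": 0, "tx": 0, "ty": 0, "tz": 0, "roll": 0}
    - {"jaw": 0, "tx": 0, "ty": 0, "tz": 0, "roll": 0}
    - {"jaw": 0, "tx": 0, "ty": 0, "tz": 0, "roll": 0}
    - {"jaw": 0, "tx": 0, "ty": 0, "tz": 0, "roll": 0}

```text
clock: 21.3
ee_pos: [0.6603, 0.0771, 0.2217]
ee_rot: [3.137, 0.044, 0.102]
ft_force: [-0.2, -0.1, -3.8]
gripper_width: 0.358
```

```bash
python3 go.py;  python3 -c "
from look import *
cap('wrist','wrist31')"
python3 face.py wrist31 228 284 235 280
```

```text
t 21.30 grasp [672.   76.8  42. ] yaw 1.62 tilt [ 0.0648 -0.002  -0.9979] F [-0.2 -0.1 -3.8] M [0.05 0.08 0.  ] w 0.358 q [-0.05  0.48  1.62  0.    0.98  1.49]
face 1174 c [663.4  75.9  56.3] n [-0.013  0.005  1.   ] elev 89.2
```

The grip landed a bit high and off-centre. I regrip it centred.

step_arm:
  targets:
    - {"jaw": 0, "tx": 0, "ty": 0, "tz": 1, "roll": 0}
    - {"jaw": 0.5, "tx": 0, "ty": 0, "tz": 0, "roll": 0}
    - {"jaw": 0.5, "tx": 0, "ty": 0, "tz": 0, "roll": 0}
    - {"jaw": 0.5, "tx": -8, "ty": 0.5, "tz": 8, "roll": 0}
    - {"jaw": 0, "tx": -1, "ty": 0, "tz": 1, "roll": 0}

```text
clock: 21.77
ee_pos: [0.6523, 0.0763, 0.2122]
ee_rot: [3.136, 0.044, 0.106]
ft_force: [-1.0, 0.9, -1.1]
gripper_width: 0.462
```

```bash
python3 go.py 663.4 76 32 1.6
```

```text
t 21.77 grasp [664.4  75.9  32.6] yaw 1.63 tilt [ 0.0675 -0.0022 -0.9977] F [-1.   0.9 -1.1] M [ 0.01  0.05 -0.01] w 0.462 q [-0.06  0.47  1.65  0.    0.95  1.49]
shift now [-1.1 -0.2  0.6] roll 0.03
shift after roll [-1.  -0.2  0.6]
```

step_arm:
  targets:
    - {"jaw": 0, "tx": -1, "ty": 0, "tz": 1, "roll": 0}
    - {"jaw": 0, "tx": 0, "ty": 0, "tz": 0.5, "roll": 0}
    - {"jaw": 0, "tx": 0, "ty": 0, "tz": 0.5, "roll": 0}

```text
clock: 22.02
ee_pos: [0.6508, 0.0765, 0.21]
ee_rot: [3.137, 0.044, 0.104]
ft_force: [-1.9, -0.6, 7.3]
gripper_width: 0.36
```

```bash
python3 go.py 663.4 76 32 1.6;  python3 -c "
from look import *
cap('wrist','wrist32')"
python3 face.py wrist32 228 284 235 280
```

```text
t 22.02 grasp [662.7  76.2  30.4] yaw 1.61 tilt [ 0.0661 -0.0015 -0.9978] F [-1.9 -0.6  7.3] M [-0.02  0.54 -0.02] w 0.36 q [-0.06  0.47  1.65  0.    0.95  1.49]
shift now [ 0.8  0.2 -1.5] roll 0.01
shift after roll [ 0.7  0.2 -1.6]
face 1418 c [662.3  75.8  55.8] n [-0.002 -0.002  1.   ] elev 89.8
```

Upright (89.8°) and gripped centrally at tool tilt 0.066. Lifting quickly.

step_arm:
  targets:
    - {"jaw": 0, "tx": 2, "ty": 0, "tz": -20, "roll": 0}
    - {"jaw": 0, "tx": 2, "ty": 0, "tz": -38, "roll": 0}
    - {"jaw": 0, "tx": 2, "ty": 0, "tz": -38, "roll": 0}
    - {"jaw": 0, "tx": 2, "ty": 0, "tz": -38, "roll": 0}
    - {"jaw": 0, "tx": 1, "ty": 0, "tz": -20, "roll": 0}
    - {"jaw": 0, "tx": 0, "ty": 0, "tz": 0, "roll": 0}
    - {"jaw": 0, "tx": 0, "ty": 0, "tz": 0, "roll": 0}

```text
clock: 22.65
ee_pos: [0.6466, 0.0767, 0.3583]
ee_rot: [3.138, 0.045, 0.07]
ft_force: [-0.8, 1.4, -5.6]
gripper_width: 0.364
```

```bash
python3 go.py;  python3 -c "
from look import *
cap('wrist','wrist33');cap('scene','scene33');cap('side','side33');print(robot.sense()['joint_velocities'].round(4))"
python3 face.py wrist33 228 284 235 280;python3 go.py
```

```text
t 22.65 grasp [654.6  76.3 178.5] yaw 1.63 tilt [ 0.0446 -0.0022 -0.999 ] F [-0.8  1.4 -5.6] M [ 0.03  0.11 -0.05] w 0.364 q [-0.06  0.28  1.6   0.    1.21  1.49]
[-0.0008  0.0096  0.0065  0.0004  0.0055 -0.001 ]
face 1385 c [654.7  75.7 203.9] n [0.016 0.003 1.   ] elev 89.0
t 22.80 grasp [653.6  76.4 176.3] yaw 1.63 tilt [ 0.0406 -0.0019 -0.9992] F [-0.4 -0.7 -3.8] M [-0.01  0.    0.01] w 0.361 q [-0.06  0.28  1.6   0.    1.21  1.49]
```

View pics/scene33.png

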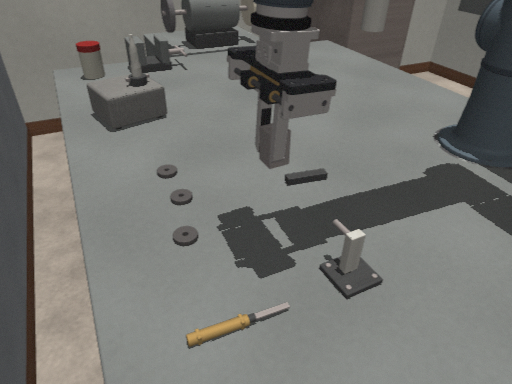

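View pics/wrist33.png

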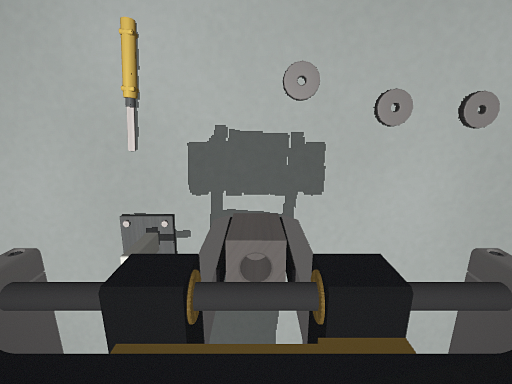

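```bash
python3 -c "
from look import *
for i in range(6): robot.capture('side')
s=robot.sense();print(s['clock'],s['ee_pos'].round(4),s['ee_rot'].round(4),s['joint_velocities'].round(4))
for i in range(4): cap('wrist','wrist34')
s=robot.sense();print(s['clock'],s['ee_pos'].round(4),s['ee_rot'].round(4),s['joint_velocities'].round(4))"
python3 go.py; python3 face.py wrist34 228 284 235 280
```

```text
23.1 [0.6467 0.0767 0.3578] [3.138  0.0445 0.0675] [ 0.0011 -0.0056 -0.0065 -0.0004 -0.0002  0.0016]
23.3 [0.6469 0.0767 0.3588] [3.1378 0.0445 0.0699] [-0.0004 -0.0045 -0.0002 -0.0003  0.0009  0.    ]
t 23.30 grasp [654.9  76.3 179. ] yaw 1.63 tilt [ 0.0445 -0.0021 -0.999 ] F [ 0.2  0.  -4.4] M [0.03 0.03 0.04] w 0.358 q [-0.06  0.28  1.6   0.    1.22  1.49]
face 1385 c [654.9  75.8 204.3] n [0.016 0.003 1.   ] elev 89.1
```

Holding still, with the hole's axis within about 1.5° of vertical. Handing in.

```bash
python3 -c "
from workcell import robot
print(robot.close_job())"
```

```text
the job is handed in; nothing more can be done
None
```

I handed the job in at 23.3 s, with the insert held still, hole up, and its underside about 146 mm above the bench (the gauge post is 82 mm).

**What I did**
- I picked the insert up, slid it about 29 mm onto the gauge pin with no appreciable force, and drew it off straight.
- The tool can't tilt, so I turned the insert in the jaws. I pressed it on the gauge post's top edge, and when it slipped about 14 mm there, I levered it up under the pin.
- I then stood it on its solid end on bare bench, regripped it and lifted it. The first lift leaned it about 3°, so I set it down, squared it, regripped it and lifted again.

**Last checks**
- **Hole direction:** the last picture gives the hole face at 89.1°. The tool's own tilt drifted about 1.2° in the lift.
- **Grip and stillness:** the load on the wrist is 4.4 N, which matches the insert's weight, and joint speeds are near zero.
- **Wheels and scraper:** they measured unmoved in both fixed views at about 19.5 s. I did not measure them again after the second set-down, which stayed well away from them.
- **Forces:** the highest reading was about 26 N, but I only read it at the end of each move call.

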